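# Open the pick jar, clear the pick chute and fill the jar

### The job

Guests are coming: first unscrew the lid of the pick jar, lift it off and lay it on the round cork mat, grip bar up. Then push the red-banded bundle of picks that is jammed under the lips of the serving chute back up the ramp until it is clear of the lips, lift it out and put it in the jar, together with every green-banded bundle lying on the trolley. Do not wrench the lid off, leave it open on the mat, and leave the tumblers and the bottle opener where they stand.

Things in the scene. Friction and masses are not known exactly. Their poses are not given: they have to be found in the camera images.
- jar: Glass jar fixed to the trolley on a square wooden foot (130 x 130 x 12 mm); it can not move or turn. Origin: centre of the foot's underside, on the trolley top; z up the jar's axis. Belly 110 mm across, neck 80 mm outside, clear mouth 73 mm across, rim 140 mm above the origin, inner floor 17 mm above it.
- jar_mouth (a point): Centre of the jar's rim plane, 140 mm above the trolley.
- jar_thread (a point): On the jar's axis at mid-height of its screw thread (right-hand, pitch 7 mm, 90 mm across, hidden under the lid). Turned anticlockwise as seen from above, the lid climbs 7 mm a turn; after about 2.2 turns (15 mm) the thread lets go and it lifts off freely; before that it can not be pulled off. It may rock a few degrees near the end.
- lid: Steel screw lid, 101 mm across, 120 g: 30 mm skirt, 5 mm disc, and on top a wooden grip bar 44 mm long (lid's x), 16 mm wide (y), 30 mm high. Origin: centre of the skirt's lower edge; z up, disc's upper face at 35 mm, bar's top at 65 mm. Starts screwed fully down, origin 110 mm above the trolley. Low friction.
- lid_bar (a point): On the lid's axis inside the grip bar, 55 mm above the lid's origin, 20 mm above the disc.
- mat: Round cork mat, 150 mm across and 5 mm thick, fixed on the trolley. Origin: centre of its underside.
- chute: Wooden serving chute fixed on the trolley, 0.28 m long, 90 mm wide. Origin on the trolley top under its middle; its x points up the chute, z up. Level landing 65 mm high from x = +30 to +114 mm; below it a ramp falling at 20 degrees to x = -120 mm (10 mm high there); then a level outlet tray to x = -155 mm with a front wall 22 mm high.
- chute_landing (a point): On the landing's surface, on the centre line, at chute x = +65 mm. The landing is open above, 78 mm wide between side walls 18 mm high, with a stop 12 mm high across its far end at chute x = 114 mm.
- chute_jam (a point): On the ramp's surface, on the centre line, about where the red-banded bundle is jammed (chute x = -26 mm). The channel narrows from 78 mm at x = 0 to 48 mm at x = -48 mm and stays so below.
- chute_slot (a point): On the ramp's surface, on the centre line, at chute x = -75 mm, below the jam. From x = -5 to -132 mm two dark lips cover both edges of the channel, 21 mm above the ramp face (square to it), 4 mm thick; between them an open slot 36 mm wide lets a fingertip reach down to the ramp and move along it.
- stuck: Bundle of bamboo picks with a red band: a rigid block 50 mm long (its x), 18 mm wide (y), 16 mm high (z), 18 g; origin at its centre. At the start it lies across the chute, caught in the narrowing channel with both ends under the lips. It slides with friction; on the landing it stays where it is left.
- picks1: Loose bundle of bamboo picks with a green band, a rigid block 50 mm long (x), 18 mm wide (y), 16 mm high (z), 18 g; origin at its centre. Two to four such bundles are present, lying flat on the trolley.
- picks2: As picks1 (may be absent).
- picks3: As picks1 (may be absent).
- picks4: As picks1 (may be absent).
- tumbler1: Ribbed blue tumbler standing upright, 72 mm across the rim, 95 mm high; origin at the centre of its underside. Leave alone.
- tumbler2: The same sort of tumbler. Leave alone.
- opener: Flat steel bottle opener, 133 mm long (x), 36 mm wide at its head, 5 mm thick, lying on the trolley; origin under it, near its middle. Leave alone.
Things that resemble listed ones, but are neither listed nor needed, are in the scene too. There is more than one size of the lid; the job needs the middle-sized.

How it is judged:
On the way, in this order (a step that is already met when the one before it is completed fails the run):
1. the lid has been screwed part of the way up its thread, still level on the jar (z of lid in the frame of jar between 0.114 and 0.125 m and horizontal distance between lid and jar below 0.006 m and angle between lid's own z axis and vertical below 0.12 rad), for 0.1 s.
2. the lid lies on the cork mat, grip bar up, let go (horizontal distance between lid and mat below 0.045 m and height (world z) of lid below 0.012 m and angle between lid's own z axis and vertical below 0.12 rad and contact force between the fingers and lid below 0.1 N), for 0.2 s.
3. the red-banded bundle has been pushed back up the chute, clear of the lips, between the side walls (x of stuck in the frame of chute between 0.006 and 0.12 m and y of stuck in the frame of chute between -0.035 and 0.035 m and z of stuck in the frame of chute below 0.12 m), for 0.1 s.
At the end, for the whole second after the job is handed in: The lid lies upright on the cork mat (its centre within 45 mm of the mat's), and the red-banded bundle and every green-banded bundle present lie at rest inside the jar, their centres below the rim (horizontal distance between lid and mat below 0.045 m and height (world z) of lid below 0.012 m and angle between lid's own z axis and vertical below 0.12 rad and linear speed of each of lid, stuck, picks1, picks2, picks3, picks4 below 0.02 m/s and horizontal distance between each of stuck, picks1, picks2, picks3, picks4 and jar below 0.05 m and z of stuck in the frame of jar between 0.015 and 0.138 m and z of picks1 in the frame of jar between 0.015 and 0.138 m and z of picks2 in the frame of jar between 0.015 and 0.138 m and z of picks3 in the frame of jar between 0.015 and 0.138 m and z of picks4 in the frame of jar between 0.015 and 0.138 m); the robot touches nothing.
It fails at once if the lid is wrenched against its thread (more than 120 N between lid and jar) (contact force between lid and jar above 120 N).
It fails at once if a tumbler is knocked over or shifted by more than 30 mm (distance of any of tumbler1, tumbler2 from where it was at the start of the episode above 0.03 m or angle between any of tumbler1, tumbler2's own z axis and vertical above 0.4 rad).
It fails at once if the bottle opener is shifted by more than 40 mm (distance of opener from where it was at the start of the episode above 0.04 m).
Of picks1, picks2, picks3, picks4 only 2 to 4 are there at a start; the rules pass over those that are not, and their reading is None.
At some moment in a run one of picks1, picks2, picks3, picks4 may be knocked a few centimetres aside while the robot is not near it.
Once in a run the grip may slacken for a moment while it holds something.
It also fails if it takes over 210 s, if anything falls off the work surface, if the arm or the gripper's body presses on something with over 40 N, if the wrist force passes 120 N, or if a joint passes its speed limit or range.

### The arm

A 7-joint arm with a two-finger parallel gripper is mounted at the origin on the work surface. World frame = base frame: x ahead of the robot, y to its left, z up, the work surface at z = 0. Lengths are in m, angles in rad, forces in N, time in s.
With the tool pointing down it reaches from about 0.4 to 0.85 m from the base axis. Payload 10.4 kg.
Tool frame: the origin (TCP) lies on the centre line of the jaws, within the pads' length; the fingertips stand 17 mm ahead of it and the grasp point (between the pads) lies 2 mm behind it (manip.tcp_to_tips is the distance from the TCP to the fingertips, in m); z points along the fingers, x is the direction in which the jaws open and shut, and the axes are right-handed (so a half turn about z gives the same grasp; the last joint's range is limited). The gripper opens to 85 mm and grips with 20 to 120 N. Pads are 22 mm wide; open, the fingers measure 114 mm over their backs; the gripper's body (76 mm by 85 mm) begins 54 mm behind the grasp point. The pads swing forward as they close: fully open they stand 13 mm farther back than shut.
Start: joints at [-1.257, 0.332, -0.065, 1.46, 0.022, 1.35, -0.088], TCP at [0.207, 0.59, 0.248] pointing down, gripper open.
Joint ranges: [-2.6, 2.6], [-0.5, 2.12], [-1.47, 1.34], [0.16, 2.42], [-1.27, 4.41], [0.06, 2.06], [-2.6, 2.6]. Speed limits (rad/s): [2.22, 2.22, 2.79, 2.79, 3.14, 3.14, 3.14].

### API

Orientations are given as a unit quaternion [x, y, z, w].
In Python, from workcell import manip gives the robot as it stands.
- The arm moves only by the shell command python3 -m pendant 'ROWS' [FORCE]. ROWS is JSON, a list of rows, each a list of 3 entries, a list of its own where there are three numbers: the shift along the world's x, y, z in cm, then the turn, a rotation vector about the world's x, y, z in degrees, then the closure in counts, from 0 (fully open) to 255 (shut). A call has 1 to 12 rows; each row shifts and turns the pose as measured when the row begins; what a row does not reach is not made up. A row lasts 1/8 s, in which the tool goes at most 62.5 mm and 10.7 degrees, less where a joint would pass 70% of its speed; a pose out of reach is approached as far as the arm can. A call is refused whole if a number of a shift passes 6.25 or a number of a turn 10.7, either way. A call with a gripper value outside its range is refused whole. The fingers move at their own pace and stop on an object; FORCE is the grip in N (left out, the last holds). Time passes only in rows, so rows that do not move let the fingers close. It gives the time, the measured TCP pose, the force and the opening at its end, in the units of the state.
- manip.get_obs(): the state, without advancing time (a new reading comes with each control period).
- manip.camera(name): name is "side" or "top"; returns a dict with "pixels" (420x560x3 uint8, red, green, blue), "range_z" (420x560 float32, m along the optical axis (not along the pixel's ray), 0 where there is no reading), "K" (3x3 intrinsics, pixels), "dist" ([k1, k2, p1, p2, k3] as OpenCV has them; the pictures are not rectified), "origin" and "rotation" of the camera in the world. Camera axes: x right, y down, z forward; pixel columns grow to the right and rows downward; lengths in m; the calibration is good to about 2 mm. A picture is of the moment at which its call begins.
- manip.hand_in(): hands the job in, once; it reports no verdict.
The state is a dict: "clock": time; "joint_pos": joint angles; "joint_velocities": joint speeds; "tau": joint torques, N m; "position": TCP position; "ee_rot": TCP orientation; "ft_force": force on the tool from outside, world axes, zero at the start; "torque": the same for the moment, N m; "grip_width": opening from 0.0 (shut) to 1.0 (fully open).
Only numpy, scipy, OpenCV 4.12 (cv2) and the standard library are available. Lean on these libraries where they do the work, as an engineer would, in place of code of your own. Each camera call takes 0.05 s, during which the arm holds its last target.

## Working session

There is one attempt and no reset: what is moved stays moved. The work goes in short steps, Python scripts to look and compute and a shell command to move; the robot and the scene stay as the last step left them, time stands still between calls to the robot, and variables do not carry over. Pictures are saved under pics/ and viewed, and the job is handed in when it is done.

```bash
mkdir -p pics; ls; cat > h.py <<'E'
import numpy as np, cv2
from workcell import manip
def snap(n,f):
    c=manip.camera(n); cv2.imwrite('pics/%s.png'%f,c['pixels'][:,:,::-1]); np.savez('pics/%s.npz'%f,**c); return c
def load(f): return dict(np.load('pics/%s.npz'%f))
def P(c,u,v,r=1):
    z=c['range_z'][int(v)-r:int(v)+r+1,int(u)-r:int(u)+r+1]; z=np.median(z[z>0])
    p=cv2.undistortPoints(np.array([[[u,v]]],float),c['K'],c['dist'])[0,0]
    return c['origin']+c['rotation']@np.array([p[0]*z,p[1]*z,z])
def Pz(c,u,v,h):
    p=cv2.undistortPoints(np.array([[[u,v]]],float),c['K'],c['dist'])[0,0]
    d=c['rotation']@np.array([p[0],p[1],1]); return c['origin']+d*(h-c['origin'][2])/d[2]
def cloud(c):
    h,w=c['range_z'].shape
    u,v=np.meshgrid(np.arange(w),np.arange(h))
    p=cv2.undistortPoints(np.stack([u,v],-1).reshape(-1,1,2).astype(float),c['K'],c['dist']).reshape(h,w,2)
    z=c['range_z'][...,None]
    X=np.concatenate([p*z,z],-1)@c['rotation'].T+c['origin']; X[c['range_z']==0]=np.nan
    return X
def crop(f,u0,v0,u1,v1,s,o):
    im=cv2.imread('pics/%s.png'%f)[v0:v1,u0:u1]; cv2.imwrite('pics/%s.png'%o,cv2.resize(im,None,fx=s,fy=s,interpolation=cv2.INTER_CUBIC))
E
python3 - <<'E'
from h import *
a=snap('top','top0');b=snap('side','side0')
for c in(a,b): print(c['origin'],c['rotation'],c['K'][0,0])
o=manip.get_obs();print({k:np.round(v,3) for k,v in o.items()}, manip.tcp_to_tips)
E
```

```text
pics
[ 0.36960399 -0.04645077  1.16745453] [-0.68427226  0.72156679 -0.0762177   0.07282652] 496.6213226696941
[0.22676438 0.69921983 0.74319399] [-0.18721943  0.87891638 -0.42862059  0.0934841 ] 457.8661506547477
{'clock': np.float64(0.1), 'joint_pos': array([-1.257,  0.333, -0.065,  1.461,  0.022,  1.35 , -0.089]), 'joint_velocities': array([-0.   , -0.   , -0.001, -0.002, -0.   ,  0.001,  0.   ]), 'tau': array([ 1.0000e-03, -6.2674e+01,  4.9000e-02, -3.9243e+01,  1.6000e-02,
        7.0000e-03, -0.0000e+00]), 'position': array([0.206, 0.59 , 0.248]), 'ee_rot': array([ 0.816,  0.579, -0.   ,  0.   ]), 'ft_force': array([ 0.536, -0.418, -0.771]), 'torque': array([ 0.025, -0.002, -0.03 ]), 'grip_width': np.float64(1.002)} 0.017
```

```bash
python3 - <<'E'
s=open('h.py').read()
s=s.replace("def snap(n,f):\n    c=manip.camera(n);","from scipy.spatial.transform import Rotation as R\ndef snap(n,f):\n    c=manip.camera(n); c['rotation']=R.from_quat(c['rotation']).as_matrix();")
open('h.py','w').write(s)
E
python3 - <<'E'
from h import *
a=snap('top','top0');b=snap('side','side0')
for n in ('top0','side0'): crop(n,0,0,560,420,1.42,n+'b')
E
```

```text
(no output)
```

View pics/top0b.png

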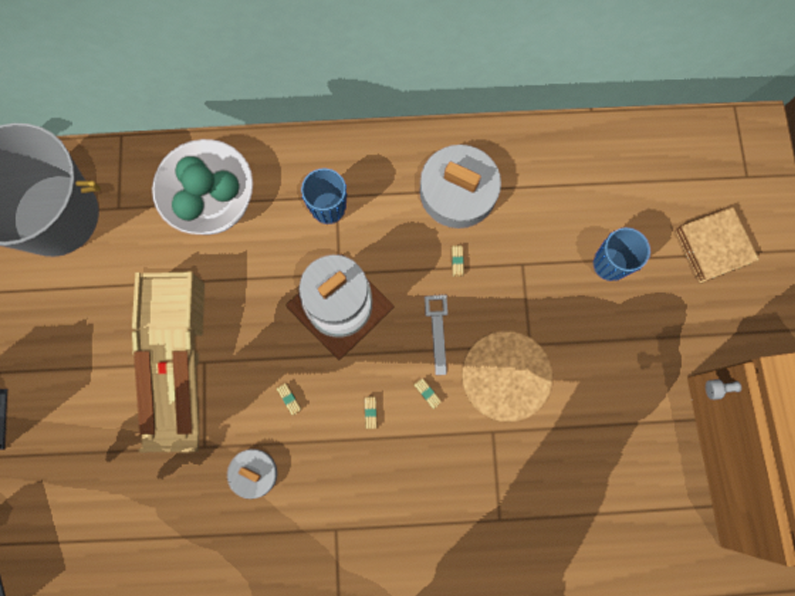

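View pics/side0b.png

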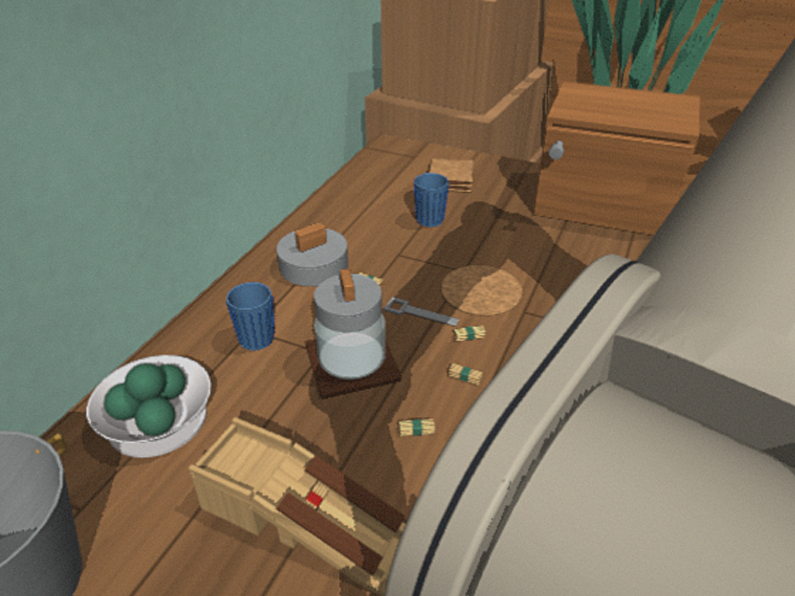

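The top view (enlarged 1.42×) shows:
- The jar with its lid at (335,285).
- Lid candidates: big loose lid (460,185), jar lid (335,285), small loose lid (251,474). The jar lid is the middle-sized one and is screwed on.
- The round mat at (507,376). The square one at (718,243) is not it.
- Four green bundles at (288,398), (370,411), (427,392) and (457,260).
- The chute with the red bundle at (163,368).

Next I'll measure positions.

```bash
python3 - <<'E'
from h import *
from scipy.optimize import least_squares
c=load('top0'); X=cloud(c); s=1.42
for n,u,v in [('lidbig',445,205),('jarlid',350,300),('small',262,485),('mat',507,376),('p1',288,398),('p2',370,411),('p3',427,392),('p4',457,260),('tum1',325,195),('tum2',622,252),('openhead',436,300),('openend',441,370),('landing',165,300),('red',163,368),('barjar',332,284)]:
    print(n,np.round(P(c,u/s,v/s),3))
# lid disc fit z~0.145
def circ(m):
    p=X[m][:,:2]; hull=cv2.convexHull(p.astype(np.float32))[:,0]
    r=least_squares(lambda q:np.hypot(*(hull-q[:2]).T)-q[2],[*p.mean(0),.05],loss='soft_l1',f_scale=.002); return r.x,m.sum()
j=P(c,350/s,300/s)
m=(abs(X[...,2]-.145)<.006)&(np.hypot(X[...,0]-j[0],X[...,1]-j[1])<.1); print('lid',circ(m),X[m][:,2].mean())
m=(abs(X[...,2]-.175)<.008)&(np.hypot(X[...,0]-j[0],X[...,1]-j[1])<.08); r=cv2.minAreaRect((X[m][:,:2]*1000).astype(np.float32)); print('bar',r,m.sum(),X[m][:,2].mean()); print(cv2.boxPoints(r))
# mat by colour
q=P(c,507/s,376/s); print(q)
b=load('side0')
print('side', [np.round(P(b,u/s,v/s),3) for u,v in [(482,290),(335,285),(345,283)]])
E
```

```text
lidbig [ 0.765 -0.157  0.047]
jarlid [0.589 0.004 0.147]
small [0.325 0.16  0.027]
mat [ 0.478 -0.243  0.004]
p1 [0.46  0.117 0.016]
p2 [ 0.432 -0.015  0.017]
p3 [ 0.458 -0.109  0.017]
p4 [ 0.677 -0.174  0.016]
tum1 [0.809 0.046 0.007]
tum2 [ 0.677 -0.457  0.014]
openhead [ 0.612 -0.134  0.004]
openend [ 0.494 -0.135  0.004]
landing [0.623 0.305 0.066]
red [0.514 0.308 0.061]
barjar [0.608 0.027 0.176]
lid (array([0.61032406, 0.0281795 , 0.05016199]), np.int64(1525)) 0.14610080938854855
bar ((610.0882568359375, 28.201541900634766), (16.729629516601562, 43.827423095703125), 36.38100051879883) 175 0.17519839750626254
[[590.35565   40.882458]
 [616.352      5.597413]
 [629.82086   15.520626]
 [603.8245    50.80567 ]]
[ 0.47816378 -0.24304864  0.00424842]
side [array([ 0.475, -0.239,  0.003]), array([0.637, 0.017, 0.143]), array([0.606, 0.041, 0.173])]
```

```bash
python3 - <<'E'
from h import *
crop('top0',180,160,400,310,3.6,'c1')
crop('top0',80,175,160,330,3.8,'c2')
E
```

```text
(no output)
```

View pics/c1.png

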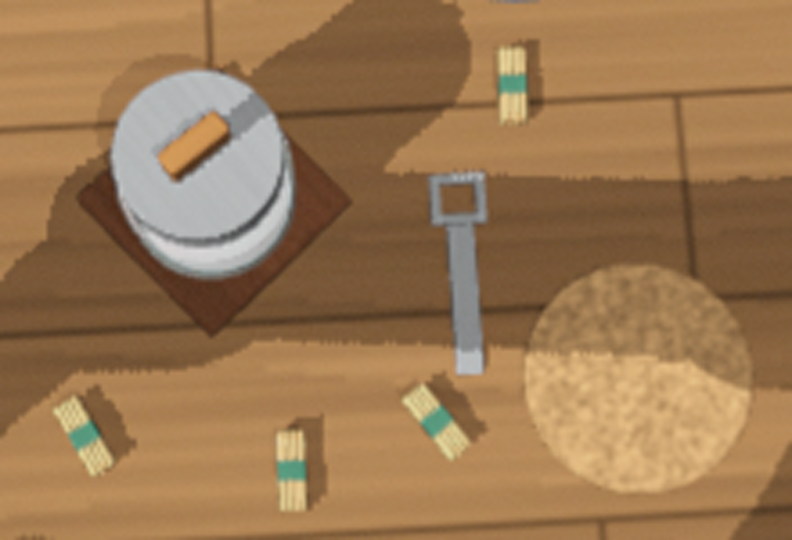

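View pics/c2.png

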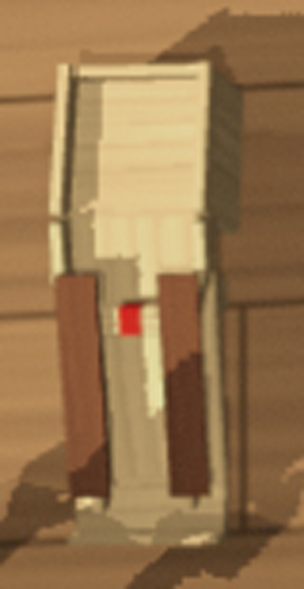

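```bash
python3 -m pendant '[[[3.4,-4.7,0],[0,0,-2.9],0],[[3.4,-4.7,0],[0,0,-2.9],0],[[3.4,-4.7,0],[0,0,-2.9],0],[[3.4,-4.7,0],[0,0,-2.9],0],[[3.4,-4.7,0],[0,0,-2.9],0],[[3.4,-4.7,0],[0,0,-2.9],0],[[3.4,-4.7,0],[0,0,-2.9],0],[[3.4,-4.7,0],[0,0,-2.9],0],[[3.4,-4.7,0],[0,0,-2.9],0],[[3.4,-4.7,0],[0,0,-2.9],0]]' 40
cat >> h.py <<'E'
def st():
    o=manip.get_obs(); M=R.from_quat(o['ee_rot']).as_matrix()
    print('t',round(float(o['clock']),2),'pos',np.round(o['position'],4),'yaw',round(float(np.degrees(np.arctan2(M[1,0],M[0,0]))),1),'tilt zaxis',np.round(M[:,2],3),'j',np.round(o['joint_pos'],2),'F',np.round(o['ft_force'],1),'T',np.round(o['torque'],2),'w',round(float(o['grip_width']),3))
E
python3 -c "from h import *;st()"
```

```text
clock: 1.45
position: [0.5502, 0.1067, 0.2468]
ee_rot: [0.936, 0.353, -0.0, -0.001]
ft_force: [1.5, 0.5, -1.0]
grip_width: 1.001
t 1.45 pos [0.5502 0.1067 0.2468] yaw 41.3 tilt zaxis [-0.001  0.002 -1.   ] j [-0.62  0.19  0.4   1.66 -0.08  1.31  0.51] F [ 1.5  0.5 -1. ] T [ 0.05 -0.12  0.04] w 1.001
```

```bash
python3 -m pendant '[[[3.0,-4.0,0],[0,0,-2.5],0],[[2.5,-3.2,0],[0,0,-2],0],[[0.5,-0.7,-1],[0,0,-0.4],0],[[0,0,-1],[0,0,0],0],[[0,0,0],[0,0,0],0]]'
python3 -c "
from h import *;st();snap('side','s1');crop('s1',150,120,350,300,4,'s1c')"
```

```text
clock: 2.08
position: [0.612, 0.0216, 0.2247]
ee_rot: [0.951, 0.309, -0.001, -0.001]
ft_force: [0.9, 1.1, 0.6]
grip_width: 1.0
t 2.08 pos [0.612  0.0216 0.2247] yaw 36.0 tilt zaxis [-0.002  0.    -1.   ] j [-0.48  0.33  0.47  1.55 -0.16  1.3   0.64] F [0.9 1.1 0.6] T [-0.    0.01 -0.01] w 1.0
```

View pics/s1c.png

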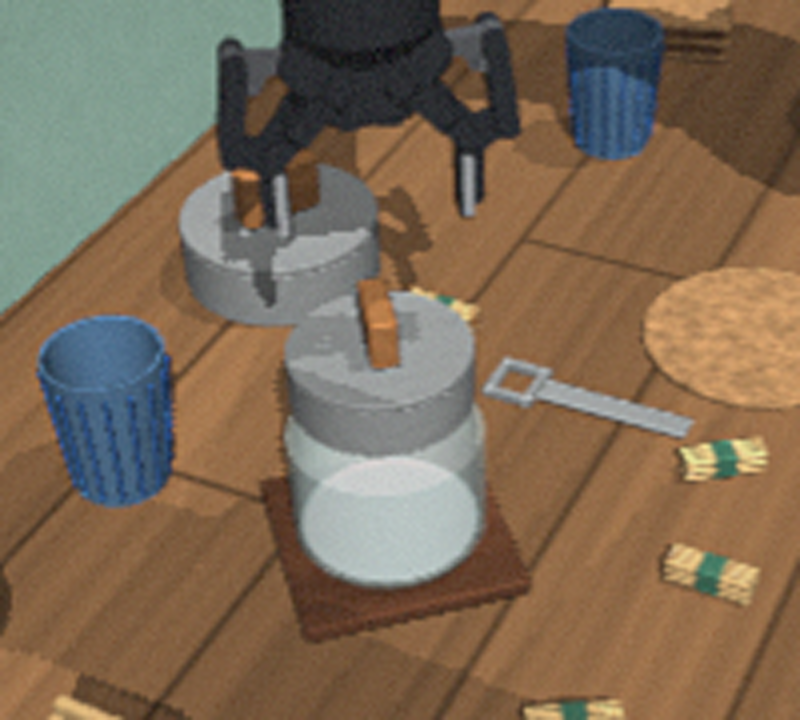

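The gripper stands above the jar lid, with the bar at crop (378,320) between the opened jaws. I'll centre it, lower it and grip.

```bash
python3 -m pendant '[[[-0.2,0.6,-1.5],[0,0,0.4],0],[[0,0,-1.5],[0,0,0],0],[[0,0,-1.5],[0,0,0],0],[[0,0,-0.8],[0,0,0],0],[[0,0,0],[0,0,0],0]]'
python3 -c "from h import *;st()"
```

```text
clock: 2.75
position: [0.6089, 0.031, 0.1683]
ee_rot: [0.949, 0.314, -0.001, -0.001]
ft_force: [0.0, -0.6, -0.2]
grip_width: 0.999
t 2.75 pos [0.6089 0.031  0.1683] yaw 36.6 tilt zaxis [-0.002  0.002 -1.   ] j [-0.48  0.37  0.45  1.63 -0.17  1.19  0.65] F [ 0.  -0.6 -0.2] T [-0.05 -0.01 -0.  ] w 0.999
```

```bash
python3 -m pendant '[[[0.1,-0.25,0],[0,0,0],0],[[0,0,0],[0,0,0],100],[[0,0,0],[0,0,0],255],[[0,0,0],[0,0,0],255],[[0,0,0],[0,0,0],255],[[0,0,0],[0,0,0],255],[[0,0,0],[0,0,0],255],[[0,0,0],[0,0,0],255]]' 40
python3 -c "from h import *;st()"
```

```text
clock: 3.75
position: [0.6109, 0.0279, 0.1699]
ee_rot: [0.949, 0.314, 0.0, -0.001]
ft_force: [-0.0, -0.6, 0.2]
grip_width: 0.174
t 3.75 pos [0.6109 0.0279 0.1699] yaw 36.6 tilt zaxis [ 0.     0.002 -1.   ] j [-0.48  0.37  0.45  1.62 -0.17  1.19  0.65] F [-0.  -0.6  0.2] T [-0.05  0.03  0.02] w 0.174
```

```bash
python3 -m pendant '[[[0,0,0.02],[0,0,5],255],[[0,0,0.02],[0,0,8],255],[[0,0,0.02],[0,0,8],255],[[0,0,0.02],[0,0,8],255]]'
python3 -c "from h import *;st()"
```

```text
clock: 4.25
position: [0.6104, 0.0279, 0.1699]
ee_rot: [0.836, 0.548, -0.001, -0.001]
ft_force: [0.1, -0.3, -1.4]
grip_width: 0.18
t 4.25 pos [0.6104 0.0279 0.1699] yaw 66.5 tilt zaxis [-0.002  0.001 -1.   ] j [-0.41  0.37  0.37  1.62 -0.14  1.19  1.14] F [ 0.1 -0.3 -1.4] T [-0.08 -0.08  0.  ] w 0.18
```

```bash
python3 -m pendant '[[[0,0,0.03],[0,0,10],255],[[0,0,0.03],[0,0,10],255],[[0,0,0.03],[0,0,10],255],[[0,0,0.03],[0,0,10],255],[[0,0,0.03],[0,0,10],255],[[0,0,0.03],[0,0,10],255],[[0,0,0.03],[0,0,8],255],[[0,0,0],[0,0,0],255]]'
python3 -c "from h import *;st();c=snap('top','t2');crop('t2',180,160,320,260,4,'t2c')"
```

```text
clock: 5.25
position: [0.6099, 0.0275, 0.1708]
ee_rot: [0.369, 0.929, -0.002, -0.001]
ft_force: [-0.2, 0.6, 0.4]
grip_width: 0.181
t 5.25 pos [0.6099 0.0275 0.1708] yaw 136.7 tilt zaxis [-0.002 -0.003 -1.   ] j [-0.26  0.35  0.17  1.61 -0.06  1.19  2.31] F [-0.2  0.6  0.4] T [ 0.15 -0.    0.06] w 0.181
```

View pics/t2c.png

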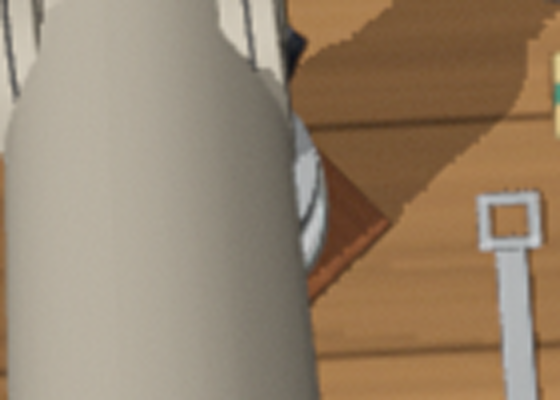

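The arm hides the lid from the top camera here. TCP yaw has turned 100° with low forces, so I'll open, turn back 180° and regrasp.

```bash
python3 -m pendant '[[[0,0,0],[0,0,0],40],[[0,0,0],[0,0,0],40],[[0,0,0],[0,0,0],40],[[0,0,0],[0,0,-10.5],40],[[0,0,0],[0,0,-10.5],40],[[0,0,0],[0,0,-10.5],40],[[0,0,0],[0,0,-10.5],40],[[0,0,0],[0,0,-10.5],40],[[0,0,0],[0,0,-10.5],40],[[0,0,0],[0,0,-10.5],40],[[0,0,0],[0,0,-10.5],40],[[0,0,0],[0,0,-10.5],40]]'
python3 -c "from h import *;st();b=snap('side','s3');crop('s3',180,140,320,280,4,'s3c')"
```

```text
clock: 6.8
position: [0.6101, 0.0279, 0.1712]
ee_rot: [0.941, 0.338, -0.001, -0.001]
ft_force: [0.3, 0.2, 0.1]
grip_width: 0.849
t 6.8 pos [0.6101 0.0279 0.1712] yaw 39.5 tilt zaxis [-0.002  0.002 -1.   ] j [-0.47  0.37  0.44  1.62 -0.17  1.19  0.7 ] F [0.3 0.2 0.1] T [-0.01 -0.04 -0.02] w 0.849
```

View pics/s3c.png

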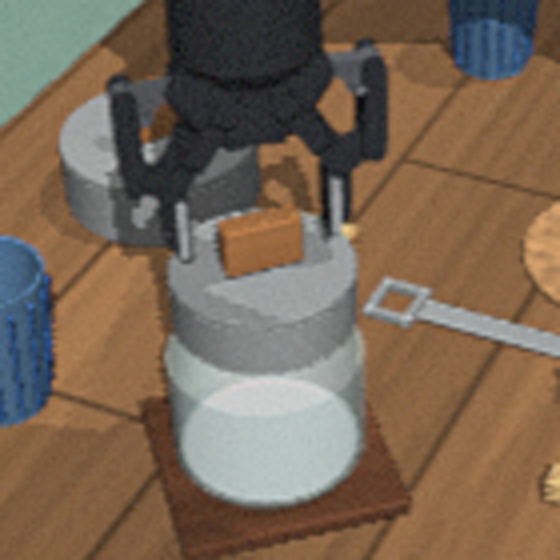

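The bar at crop (260,243) has turned with the gripper and the lid is level. Continuing.

```bash
python3 -m pendant '[[[0,0,0],[0,0,-10.4],40],[[0,0,0],[0,0,-10.4],40],[[0,0,0],[0,0,-10.4],40],[[0,0,0],[0,0,-10.4],40],[[0,0,0],[0,0,-10.4],40],[[0,0,0],[0,0,-10.4],40],[[0,0,0],[0,0,-10.4],40],[[0,0,0],[0,0,-9.7],40],[[0,0,0],[0,0,0],150],[[0,0,0],[0,0,0],255],[[0,0,0],[0,0,0],255],[[0,0,0],[0,0,0],255]]'
python3 -c "from h import *;st()"
```

```text
clock: 8.35
position: [0.6103, 0.0288, 0.1716]
ee_rot: [0.929, -0.371, 0.001, -0.002]
ft_force: [-0.9, 0.2, 0.8]
grip_width: 0.176
t 8.35 pos [0.6103 0.0288 0.1716] yaw -43.5 tilt zaxis [ 0.003  0.002 -1.   ] j [-0.67  0.41  0.7   1.63 -0.28  1.2  -0.67] F [-0.9  0.2  0.8] T [ 0.04  0.01 -0.02] w 0.176
```

```bash
python3 -m pendant '[[[0,0,0.03],[0,0,6],255],[[0,0,0.03],[0,0,10],255],[[0,0,0.03],[0,0,10],255],[[0,0,0.03],[0,0,10],255],[[0,0,0.03],[0,0,10],255],[[0,0,0.03],[0,0,10],255],[[0,0,0.03],[0,0,10],255],[[0,0,0.03],[0,0,10],255],[[0,0,0.03],[0,0,10],255]]'
python3 -c "from h import *;st()"
```

```text
clock: 9.48
position: [0.6094, 0.0279, 0.1734]
ee_rot: [0.921, 0.389, -0.001, -0.001]
ft_force: [-0.1, -0.2, -0.3]
grip_width: 0.178
t 9.47 pos [0.6094 0.0279 0.1734] yaw 45.7 tilt zaxis [-0.004  0.001 -1.   ] j [-0.45  0.37  0.42  1.62 -0.16  1.2   0.8 ] F [-0.1 -0.2 -0.3] T [-0.1  -0.   -0.01] w 0.178
```

```bash
python3 -m pendant '[[[0,0,0.03],[0,0,10],255],[[0,0,0.03],[0,0,10],255],[[0,0,0.03],[0,0,10],255],[[0,0,0.03],[0,0,10],255],[[0,0,0.03],[0,0,10],255],[[0,0,0.03],[0,0,10],255],[[0,0,0.03],[0,0,10],255],[[0,0,0.03],[0,0,10],255],[[0,0,0.03],[0,0,10],255],[[0,0,0],[0,0,0],255]]'
python3 -c "from h import *;st()"
```

```text
clock: 10.72
position: [0.6092, 0.0256, 0.1752]
ee_rot: [0.349, 0.937, -0.002, 0.001]
ft_force: [0.4, 0.6, 0.0]
grip_width: 0.181
t 10.72 pos [0.6092 0.0256 0.1752] yaw 139.2 tilt zaxis [-0.    -0.005 -1.   ] j [-0.25  0.35  0.17  1.61 -0.06  1.2   2.35] F [0.4 0.6 0. ] T [0.16 0.11 0.05] w 0.181
```

```bash
python3 -m pendant '[[[0,0,0],[0,0,0],40],[[0,0,0],[0,0,0],40],[[0,0,0],[0,0,0],40],[[0.1,0.25,0],[0,0,-10.6],40],[[0,0,0],[0,0,-10.6],40],[[0,0,0],[0,0,-10.6],40],[[0,0,0],[0,0,-10.6],40],[[0,0,0],[0,0,-10.6],40],[[0,0,0],[0,0,-10.6],40],[[0,0,0],[0,0,-10.6],40],[[0,0,0],[0,0,-10.6],40],[[0,0,0],[0,0,-10.6],40]]'
python3 -c "from h import *;st();b=snap('side','s4');crop('s4',180,140,320,280,4,'s4c');print(P(b,*[250,210]))"
```

```text
clock: 12.22
position: [0.6105, 0.0286, 0.1756]
ee_rot: [0.934, 0.357, -0.002, -0.001]
ft_force: [-0.3, 0.1, 0.4]
grip_width: 0.842
t 12.22 pos [0.6105 0.0286 0.1756] yaw 41.8 tilt zaxis [-0.004  0.001 -1.   ] j [-0.46  0.37  0.43  1.61 -0.16  1.2   0.73] F [-0.3  0.1  0.4] T [ 0.06  0.04 -0.02] w 0.842
[0.59084259 0.04047895 0.14900293]
```

View pics/s4c.png

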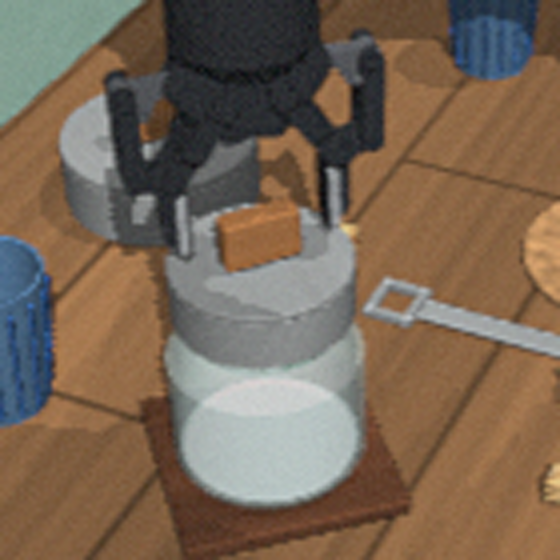

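The lid has risen slightly and is still level. Next stroke.

```bash
python3 -m pendant '[[[0,0,0],[0,0,-10.4],40],[[0,0,0],[0,0,-10.4],40],[[0,0,0],[0,0,-10.4],40],[[0,0,0],[0,0,-10.4],40],[[0,0,0],[0,0,-10.4],40],[[0,0,0],[0,0,-10.4],40],[[0,0,0],[0,0,-10.4],40],[[0,0,0],[0,0,-9.3],40],[[0,0,-0.05],[0,0,0],150],[[0,0,0],[0,0,0],255],[[0,0,0],[0,0,0],255],[[0,0,0],[0,0,0],255]]'
python3 -c "from h import *;st()"
```

```text
clock: 13.78
position: [0.6107, 0.0297, 0.1754]
ee_rot: [0.937, -0.349, -0.0, -0.002]
ft_force: [0.3, -0.4, -0.5]
grip_width: 0.178
t 13.78 pos [0.6107 0.0297 0.1754] yaw -40.9 tilt zaxis [ 0.001  0.004 -1.   ] j [-0.65  0.41  0.68  1.63 -0.27  1.21 -0.63] F [ 0.3 -0.4 -0.5] T [-0.   -0.12 -0.06] w 0.178
```

```bash
python3 -m pendant '[[[0,0,0.02],[0,0,6],255],[[0,0,0.03],[0,0,10],255],[[0,0,0.03],[0,0,10],255],[[0,0,0.03],[0,0,10],255],[[0,0,0.03],[0,0,10],255],[[0,0,0.03],[0,0,10],255],[[0,0,0.03],[0,0,10],255],[[0,0,0.03],[0,0,10],255],[[0,0,0.03],[0,0,10],255]]'
python3 -c "from h import *;st()"
```

```text
clock: 14.9
position: [0.6098, 0.0298, 0.177]
ee_rot: [0.912, 0.41, -0.002, -0.002]
ft_force: [-0.5, 0.7, -1.0]
grip_width: 0.182
t 14.9 pos [0.6098 0.0298 0.177 ] yaw 48.4 tilt zaxis [-0.006  0.001 -1.   ] j [-0.44  0.36  0.4   1.61 -0.15  1.21  0.84] F [-0.5  0.7 -1. ] T [ 0.05  0.14 -0.08] w 0.182
```

```bash
python3 -m pendant '[[[0,0.05,0.03],[0,0,10],255],[[0,0.05,0.03],[0,0,10],255],[[0,0,0.03],[0,0,10],255],[[0,0.05,0.03],[0,0,10],255],[[0,0,0.03],[0,0,10],255],[[0,0.05,0.03],[0,0,10],255],[[0,0,0.03],[0,0,10],255],[[0,0.05,0.03],[0,0,10],255],[[0,0,0.03],[0,0,8],255],[[0,0,0],[0,0,0],255]]'
python3 -c "from h import *;st()"
```

```text
clock: 16.15
position: [0.6077, 0.0272, 0.1788]
ee_rot: [0.345, 0.939, -0.006, 0.001]
ft_force: [-0.3, 1.4, 0.1]
grip_width: 0.179
t 16.15 pos [0.6077 0.0272 0.1788] yaw 139.7 tilt zaxis [-0.002 -0.013 -1.   ] j [-0.26  0.34  0.16  1.6  -0.04  1.2   2.35] F [-0.3  1.4  0.1] T [0.17 0.03 0.06] w 0.179
```

```bash
python3 -m pendant '[[[0,0,0],[0,0,0],40],[[0,0,0],[0,0,0],40],[[0,0,0],[0,0,0],40],[[0.25,0.1,0],[0.5,0,-10.6],40],[[0,0,0],[0,0,-10.6],40],[[0,0,0],[0,0,-10.6],40],[[0,0,0],[0,0,-10.6],40],[[0,0,0],[0,0,-10.6],40],[[0,0,0],[0,0,-10.6],40],[[0,0,0],[0,0,-10.6],40],[[0,0,0],[0,0,-10.6],40],[[0,0,0],[0,0,-10.6],40]]'
python3 -c "from h import *;st();b=snap('side','s5');crop('s5',180,140,320,280,4,'s5c');print(P(b,*[250,210]))"
```

```text
clock: 17.65
position: [0.6106, 0.0288, 0.1793]
ee_rot: [0.932, 0.362, -0.001, -0.002]
ft_force: [-0.3, -0.6, 0.4]
grip_width: 0.845
t 17.65 pos [0.6106 0.0288 0.1793] yaw 42.4 tilt zaxis [-0.003  0.003 -1.   ] j [-0.45  0.36  0.42  1.61 -0.16  1.21  0.74] F [-0.3 -0.6  0.4] T [-0.02 -0.02 -0.05] w 0.845
[0.58856756 0.04459524 0.15271587]
```

View pics/s5c.png

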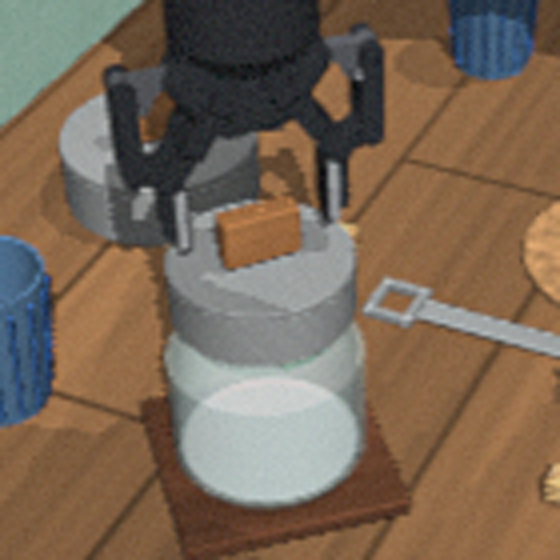

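```bash
python3 -m pendant '[[[0,0,0],[0,0,-10.4],40],[[0,0,0],[0,0,-10.4],40],[[0,0,0],[0,0,-10.4],40],[[0,0,0],[0,0,-10.4],40],[[0,0,0],[0,0,-10.4],40],[[0,0,0],[0,0,-10.4],40],[[0,0,0],[0,0,-10.4],40],[[0,0,0],[0,0,-9.7],40],[[0,0,-0.05],[0,0,0],150],[[0,0,0],[0,0,0],255],[[0,0,0],[0,0,0],255],[[0,0,0],[0,0,0],255]]'
python3 -c "from h import *;st()"
```

```text
clock: 19.2
position: [0.6107, 0.0301, 0.1791]
ee_rot: [0.938, -0.347, 0.001, -0.002]
ft_force: [-0.0, -0.3, 0.5]
grip_width: 0.176
t 19.2 pos [0.6107 0.0301 0.1791] yaw -40.6 tilt zaxis [ 0.003  0.003 -1.   ] j [-0.65  0.4   0.67  1.62 -0.26  1.21 -0.63] F [-0.  -0.3  0.5] T [ 0.02  0.06 -0.07] w 0.176
```

```bash
python3 -m pendant '[[[0,0,0.02],[0,0,6],255],[[0,0,0.03],[0,0,10],255],[[0,0,0.03],[0,0,10],255],[[0,0,0.03],[0,0,10],255],[[0,0,0.03],[0,0,10],255],[[0,0,0.03],[0,0,10],255],[[0,0,0.03],[0,0,10],255],[[0,0,0.03],[0,0,10],255],[[0,0,0.03],[0,0,10],255]]'
python3 -c "from h import *;st()"
```

```text
clock: 20.32
position: [0.6104, 0.0283, 0.1809]
ee_rot: [0.911, 0.411, -0.001, -0.001]
ft_force: [0.1, 0.4, -1.4]
grip_width: 0.175
t 20.32 pos [0.6104 0.0283 0.1809] yaw 48.6 tilt zaxis [-0.002  0.001 -1.   ] j [-0.44  0.36  0.4   1.61 -0.15  1.21  0.84] F [ 0.1  0.4 -1.4] T [ 0.01 -0.13  0.04] w 0.175
```

```bash
python3 -m pendant '[[[0,0.05,0.03],[0,0,10],255],[[0,0.05,0.03],[0,0,10],255],[[0,0,0.03],[0,0,10],255],[[0.05,0.05,0.03],[0,0,10],255],[[0,0,0.03],[0,0,10],255],[[0.05,0.05,0.03],[0,0,10],255],[[0,0,0.03],[0,0,10],255],[[0.05,0.05,0.03],[0,0,10],255],[[0,0,0.03],[0,0,8],255],[[0,0,0],[0,0,0],255]]'
python3 -c "from h import *;st()"
```

```text
clock: 21.58
position: [0.6102, 0.0284, 0.1826]
ee_rot: [0.342, 0.94, -0.003, -0.001]
ft_force: [0.5, -0.2, -0.2]
grip_width: 0.178
t 21.57 pos [0.6102 0.0284 0.1826] yaw 140.0 tilt zaxis [-0.005 -0.005 -1.   ] j [-0.25  0.34  0.15  1.59 -0.05  1.22  2.36] F [ 0.5 -0.2 -0.2] T [0.15 0.01 0.03] w 0.178
```

```bash
python3 -m pendant '[[[0,0,0],[0,0,0],40],[[0,0,0],[0,0,0],40],[[0,0,0],[0,0,0],40],[[0,0,0],[0,0,-10.6],40],[[0,0,0],[0,0,-10.6],40],[[0,0,0],[0,0,-10.6],40],[[0,0,0],[0,0,-10.6],40],[[0,0,0],[0,0,-10.6],40],[[0,0,0],[0,0,-10.6],40],[[0,0,0],[0,0,-10.6],40],[[0,0,0],[0,0,-10.6],40],[[0,0,0],[0,0,-10.6],40]]'
python3 -m pendant '[[[0,0,0],[0,0,-10.4],40],[[0,0,0],[0,0,-10.4],40],[[0,0,0],[0,0,-10.4],40],[[0,0,0],[0,0,-10.4],40],[[0,0,0],[0,0,-10.4],40],[[0,0,0],[0,0,-10.4],40],[[0,0,0],[0,0,-10.4],40],[[0,0,0],[0,0,-9.7],40]]'
python3 -c "from h import *;st();b=snap('side','s6');crop('s6',180,140,320,280,4,'s6c')"
```

```text
clock: 23.08
position: [0.6104, 0.0289, 0.1828]
ee_rot: [0.931, 0.364, -0.001, -0.003]
ft_force: [0.1, 0.7, 0.1]
grip_width: 0.84
clock: 24.08
position: [0.6105, 0.0299, 0.1832]
ee_rot: [0.932, -0.363, 0.002, -0.003]
ft_force: [0.3, 0.0, -0.4]
grip_width: 0.841
t 24.07 pos [0.6105 0.0299 0.1832] yaw -42.5 tilt zaxis [ 0.006  0.005 -1.   ] j [-0.64  0.39  0.67  1.62 -0.26  1.21 -0.67] F [ 0.3  0.  -0.4] T [-0.06 -0.01 -0.01] w 0.841
```

View pics/s6c.png

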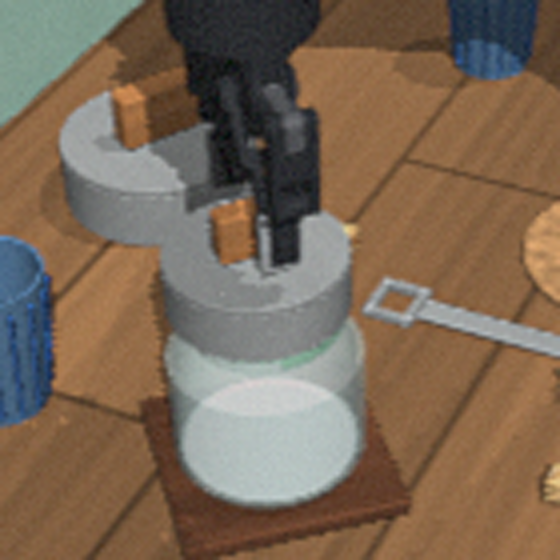

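The lid looks rocked a little: its left edge has moved from crop column 168 to 162. I'll measure it before gripping.

```bash
python3 - <<'E'
from h import *
b=load('side0'); 
for n in ('side0','s5','s6'):
    b=load(n);X=cloud(b)
    m=(X[...,2]>.135)&(X[...,2]<.168)&(np.hypot(X[...,0]-.61,X[...,1]-.028)<.06)
    # disc pixels: grey upward
    px=b['pixels'].astype(int); g=(px.max(-1)-px.min(-1)<25)&(px.mean(-1)>90)
    q=X[m&g]
    A=np.c_[q[:,:2]-[.61,.028],np.ones(len(q))]
    w=np.ones(len(q),bool)
    for i in range(8):
        s=np.linalg.lstsq(A[w],q[w,2],rcond=None)[0]; r=q[:,2]-A@s; w=abs(r)<.004
    p=q[w]; print(n,len(q),w.sum(),s,p.min(0),p.max(0))
E
python3 -c "
from h import *
snap('top','t6');crop('t6',180,160,320,260,5,'t6c')"
```

```text
side0 1041 951 [ 0.00450016 -0.0030279   0.14472243] [ 0.56005417 -0.02126301  0.14056396] [0.66140298 0.08028639 0.14825025]
s5 1017 795 [ 0.00239732 -0.0044052   0.15271239] [ 0.55891241 -0.02079254  0.1485498 ] [0.6577453  0.08113894 0.15640779]
s6 1035 752 [ 0.00391251 -0.01447037  0.15629129] [ 0.56121766 -0.01278269  0.15162476] [0.66216515 0.08287566 0.1595877 ]
```

View pics/t6c.png

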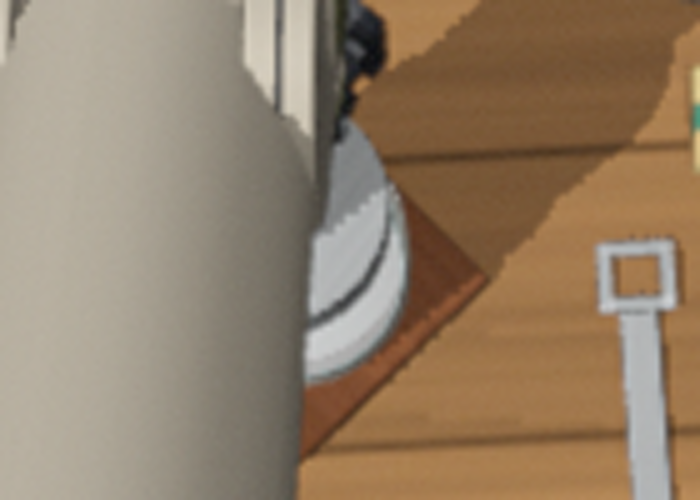

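The lid is at about 121.5 mm, tilted about 1° and shifted about 2 mm in y. That is fine, so I'll grip it and do the last stroke.

```bash
python3 -m pendant '[[[0,0,-0.05],[0,0,2.5],150],[[0,0,0],[0,0,0],255],[[0,0,0],[0,0,0],255],[[0,0,0],[0,0,0],255],[[0,0,0],[0,0,0],255]]'
python3 -c "from h import *;st()"
python3 -m pendant '[[[0,0,0.02],[0,0,6],255],[[0,0,0.03],[0,0,10],255],[[0,0,0.03],[0,0,10],255],[[0,0,0.03],[0,0,10],255],[[0,0,0.03],[0,0,10],255],[[0,0,0.03],[0,0,10],255],[[0,0,0.03],[0,0,10],255],[[0,0,0.03],[0,0,10],255],[[0,0,0.03],[0,0,10],255]]'
python3 -c "from h import *;st()"
```

```text
clock: 24.8
position: [0.6106, 0.0302, 0.1827]
ee_rot: [0.942, -0.336, 0.002, -0.003]
ft_force: [0.5, 0.5, -1.2]
grip_width: 0.176
t 24.8 pos [0.6106 0.0302 0.1827] yaw -39.2 tilt zaxis [ 0.005  0.005 -1.   ] j [-0.64  0.39  0.65  1.62 -0.25  1.21 -0.61] F [ 0.5  0.5 -1.2] T [ 0.06  0.   -0.02] w 0.176
clock: 25.92
position: [0.6087, 0.0292, 0.1843]
ee_rot: [0.908, 0.418, -0.003, -0.003]
ft_force: [-1.1, -0.1, 0.7]
grip_width: 0.179
t 25.93 pos [0.6087 0.0292 0.1843] yaw 49.5 tilt zaxis [-0.008  0.002 -1.   ] j [-0.43  0.36  0.39  1.6  -0.14  1.22  0.85] F [-1.1 -0.1  0.7] T [ 0.04  0.17 -0.06] w 0.179
```

```bash
python3 -m pendant '[[[0,0.05,0.03],[0,0,10],255],[[0,0.05,0.03],[0,0,10],255],[[0,0,0.03],[0,0,10],255],[[0.05,0.05,0.03],[0,0,10],255],[[0,0,0.03],[0,0,10],255],[[0.05,0.05,0.03],[0,0,10],255],[[0,0,0.03],[0,0,10],255],[[0.05,0.05,0.03],[0,0,10],255],[[0,0,0.03],[0,0,8],255],[[0,0,0],[0,0,0],255]]'
python3 -c "from h import *;st();b=snap('side','s7');crop('s7',180,140,320,280,4,'s7c')"
```

```text
clock: 27.18
position: [0.6095, 0.0277, 0.1861]
ee_rot: [0.34, 0.94, -0.006, 0.001]
ft_force: [0.4, 1.0, 1.1]
grip_width: 0.178
t 27.18 pos [0.6095 0.0277 0.1861] yaw 140.2 tilt zaxis [-0.001 -0.012 -1.   ] j [-0.25  0.34  0.15  1.59 -0.04  1.22  2.36] F [0.4 1.  1.1] T [ 0.02 -0.1   0.1 ] w 0.178
```

View pics/s7c.png

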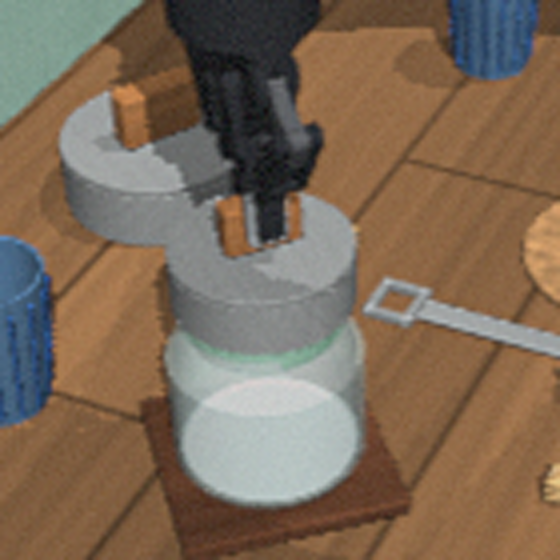

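Turned about 820° in total, and the green neck is showing. A small lift will test whether the thread has let go.

```bash
python3 -m pendant '[[[0,0,0.1],[0,0,0],255],[[0,0,0.1],[0,0,0],255]]'
python3 -m pendant '[[[0,0,0.1],[0,0,0],255],[[0,0,0.1],[0,0,0],255]]'
python3 -c "from h import *;st()"
```

```text
clock: 27.48
position: [0.6092, 0.0278, 0.1878]
ee_rot: [0.343, 0.939, -0.006, 0.001]
ft_force: [-0.3, -0.2, -1.0]
grip_width: 0.182
clock: 27.72
position: [0.6091, 0.0279, 0.1898]
ee_rot: [0.344, 0.939, -0.006, 0.001]
ft_force: [-0.0, 0.0, -0.9]
grip_width: 0.177
t 27.73 pos [0.6091 0.0279 0.1898] yaw 139.8 tilt zaxis [-0.003 -0.012 -1.   ] j [-0.25  0.34  0.15  1.59 -0.04  1.23  2.35] F [-0.   0.  -0.9] T [-0.01 -0.05 -0.  ] w 0.177
```

```bash
python3 -m pendant '[[[0,0,0.5],[0,0,0],255],[[0,0,1],[0,0,0],255],[[0,0,1.5],[0,0,0],255],[[0,0,1.5],[0,0,0],255],[[0,0,1],[0,0,0],255],[[0,0,0],[0,0,0],255]]' 80
python3 - <<'E'
from h import *
st();b=snap('side','s8');crop('s8',130,70,420,280,2.7,'s8c')
c=load('top0')
pts=[(525,378),(751,378),(638,265),(638,492)]
for u,v in pts: print(np.round(Pz(c,180+u/3.6,160+v/3.6,.005),4))
E
```

```text
clock: 28.48
position: [0.6096, 0.0279, 0.2505]
ee_rot: [0.344, 0.939, -0.005, 0.002]
ft_force: [-0.2, -0.5, -0.9]
grip_width: 0.169
t 28.48 pos [0.6096 0.0279 0.2505] yaw 139.8 tilt zaxis [ 0.    -0.011 -1.   ] j [-0.25  0.3   0.16  1.51 -0.04  1.34  2.35] F [-0.2 -0.5 -0.9] T [ 0.05 -0.03 -0.01] w 0.169
[ 0.4816 -0.1698  0.005 ]
[ 0.4735 -0.317   0.005 ]
[ 0.5518 -0.2497  0.005 ]
[ 0.4045 -0.2371  0.005 ]
```

View pics/s8c.png

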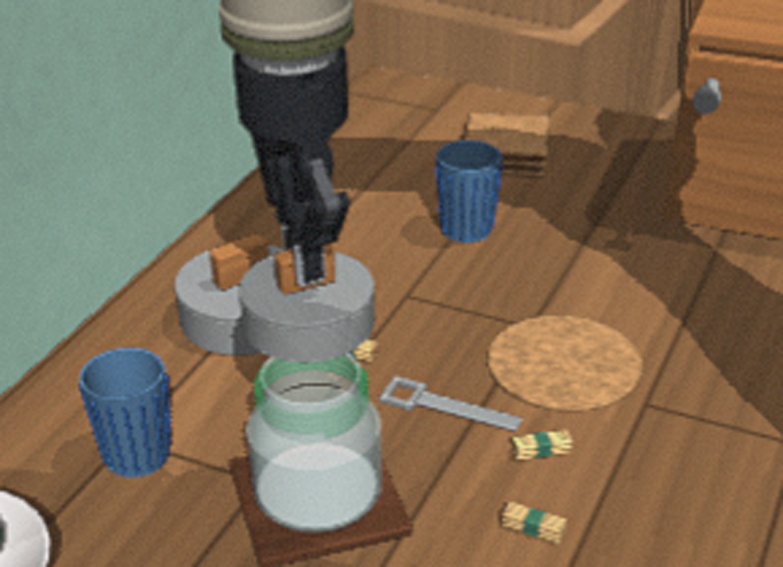

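The lid is free, at crop (307,305), and held level. Carrying it to the mat centre (0.478, -0.243), turning it clockwise to stay inside joint 7's range.

```bash
python3 -m pendant '[[[-1,-2.3,0],[0,0,-6],255],[[-2,-4.2,0],[0,0,-10],255],[[-2,-4.2,0],[0,0,-10],255],[[-2,-4.2,0],[0,0,-10],255],[[-2,-4.2,0],[0,0,-10],255],[[-2,-4.2,0],[0,0,-10],255],[[-1.3,-2.8,0],[0,0,-10],255],[[0,0,0],[0,0,0],255]]'
python3 -c "from h import *;st()"
```

```text
clock: 29.52
position: [0.4787, -0.2393, 0.2449]
ee_rot: [0.811, 0.586, -0.006, -0.005]
ft_force: [-0.0, 0.8, -1.7]
grip_width: 0.169
t 29.52 pos [ 0.4787 -0.2393  0.2449] yaw 71.7 tilt zaxis [-0.015  0.    -1.   ] j [-0.03  0.14  0.45  1.72 -0.06  1.31  1.68] F [-0.   0.8 -1.7] T [-0.01 -0.05  0.02] w 0.169
```

```bash
python3 -m pendant '[[[0,-0.3,-3],[0,-0.8,0],255],[[0,0,-4],[0,0,0],255],[[0,0,-4],[0,0,0],255],[[0,0,-3.5],[0,0,0],255],[[0,0,-2],[0,0,0],255],[[0,0,0],[0,0,0],255]]'
python3 -c "from h import *;st();b=snap('side','s9');crop('s9',280,130,480,280,4,'s9c')"
```

```text
clock: 30.28
position: [0.4801, -0.2358, 0.0731]
ee_rot: [0.805, 0.593, 0.0, -0.002]
ft_force: [-0.1, -0.6, -1.6]
grip_width: 0.166
t 30.27 pos [ 0.4801 -0.2358  0.0731] yaw 72.7 tilt zaxis [-0.002  0.003 -1.   ] j [ 0.01  0.32  0.42  1.91 -0.16  0.95  1.78] F [-0.1 -0.6 -1.6] T [-0.    0.02  0.04] w 0.166
```

View pics/s9c.png

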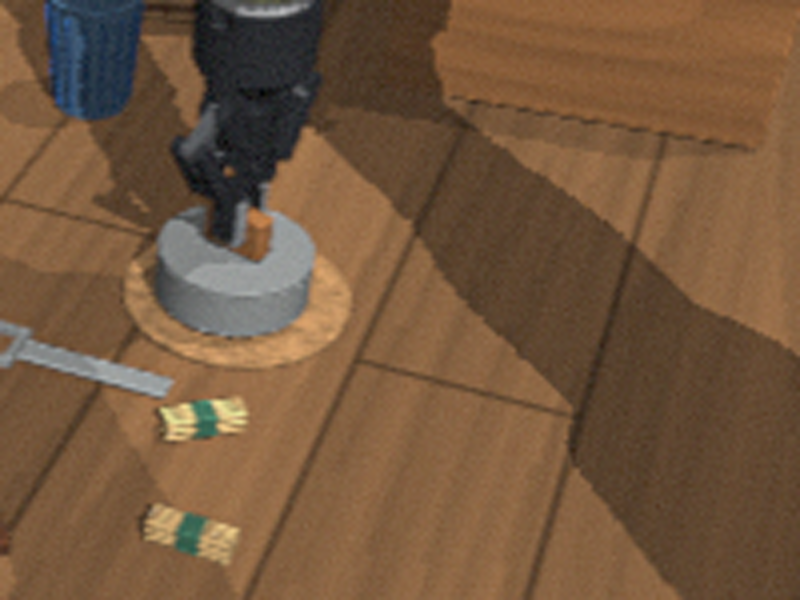

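```bash
python3 -m pendant '[[[0,-0.5,0],[0,0,0],255],[[0,-0.1,-0.3],[0,0,0],255],[[0,0,-0.2],[0,0,0],255],[[0,0,0],[0,0,0],255]]'
python3 -c "from h import *;st()"
```

```text
clock: 30.82
position: [0.4826, -0.2427, 0.0716]
ee_rot: [0.805, 0.593, 0.002, 0.0]
ft_force: [-0.9, 0.3, -1.4]
grip_width: 0.166
t 30.82 pos [ 0.4826 -0.2427  0.0716] yaw 72.8 tilt zaxis [ 0.004  0.002 -1.   ] j [ 0.02  0.33  0.42  1.9  -0.17  0.94  1.79] F [-0.9  0.3 -1.4] T [-0.01 -0.02  0.  ] w 0.166
```

```bash
python3 -m pendant '[[[-0.2,0,-0.2],[0,0,0],255],[[0,0,-0.2],[0,0,0],255],[[0,0,0],[0,0,0],255]]'
python3 -c "from h import *;st()"
python3 -m pendant '[[[-0.1,0,-0.2],[0,0,0],255],[[0,0,-0.2],[0,0,0],255],[[0,0,0],[0,0,0],255]]'
python3 -c "from h import *;st();X=cloud(snap('side','s10'));m=(np.hypot(X[...,0]-.478,X[...,1]+.243)<.045)&(X[...,2]>.03)&(X[...,2]<.055);print(m.sum(),np.median(X[m][:,2]))"
```

```text
clock: 31.2
position: [0.4805, -0.2426, 0.0674]
ee_rot: [0.805, 0.594, 0.002, 0.0]
ft_force: [-0.1, -0.0, -1.2]
grip_width: 0.165
t 31.2 pos [ 0.4805 -0.2426  0.0674] yaw 72.8 tilt zaxis [ 0.004  0.002 -1.   ] j [ 0.02  0.34  0.42  1.91 -0.17  0.93  1.8 ] F [-0.1 -0.  -1.2] T [-0.04 -0.01  0.02] w 0.165
clock: 31.58
position: [0.4814, -0.2426, 0.0665]
ee_rot: [0.805, 0.594, 0.004, 0.001]
ft_force: [-1.5, -0.1, 1.5]
grip_width: 0.166
t 31.57 pos [ 0.4814 -0.2426  0.0665] yaw 72.9 tilt zaxis [ 0.008  0.002 -1.   ] j [ 0.02  0.34  0.42  1.91 -0.18  0.93  1.8 ] F [-1.5 -0.1  1.5] T [-0.02  0.59 -0.02] w 0.166
430 0.04040111459553419
```

Contact: Fz has gone positive and the disc is at 0.040 as expected. Releasing and backing off.

```bash
python3 -m pendant '[[[0,0,0],[0,0,0],60],[[0,0,0],[0,0,0],0],[[0,0,0],[0,0,0],0],[[0,0,0],[0,0,0],0],[[0,0,3],[0,0,0],0],[[0,0,5],[0,0,0],0],[[0,0,5],[0,0,0],0],[[0,0,0],[0,0,0],0]]' 40
python3 -c "from h import *;st();b=snap('side','s11');crop('s11',280,130,480,280,4,'s11c')
c=snap('top','t11');crop('t11',0,0,560,420,1.42,'t11b')"
```

```text
clock: 32.62
position: [0.481, -0.2424, 0.1995]
ee_rot: [0.805, 0.594, 0.003, 0.001]
ft_force: [-0.4, 0.0, -0.1]
grip_width: 1.0
t 32.62 pos [ 0.481  -0.2424  0.1995] yaw 72.9 tilt zaxis [ 0.007  0.002 -1.   ] j [-0.02  0.17  0.45  1.78 -0.09  1.2   1.73] F [-0.4  0.  -0.1] T [ 0.    0.01 -0.03] w 1.0
```

View pics/s11c.png

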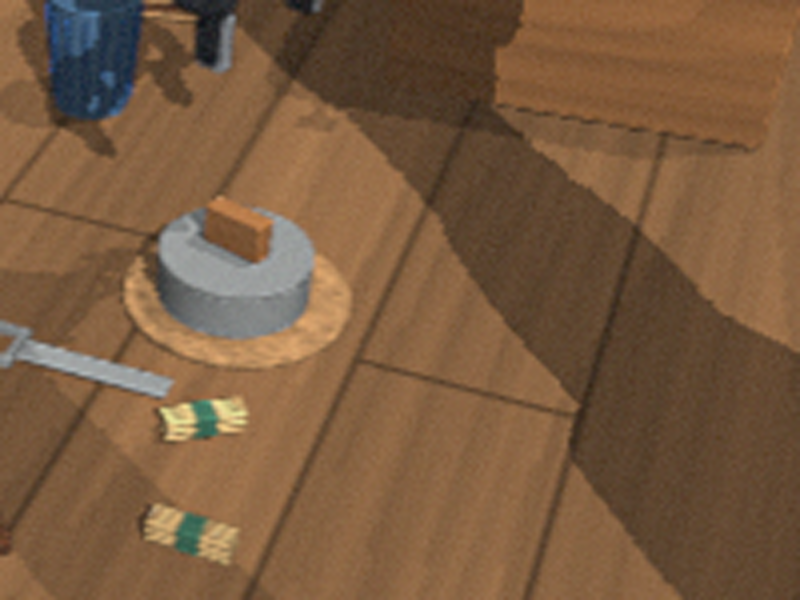

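View pics/t11b.png

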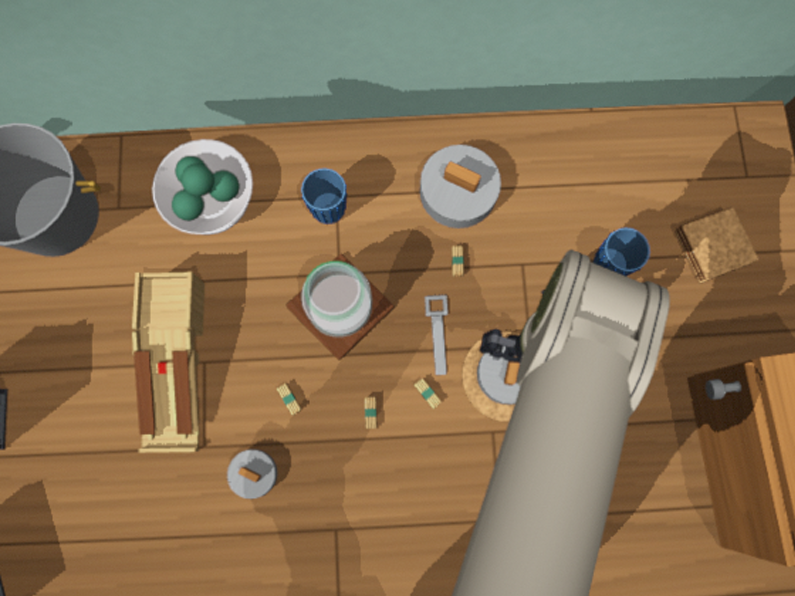

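The lid lies on the mat, crop (237,270), let go and level. Now the chute pose.

```bash
python3 - <<'E'
from h import *
c=load('top0');X=cloud(c);b=load('side0')
s=3.8
def q(u,v,h): return np.round(Pz(c,80+u/s,175+v/s,h),4)
# outer top corners of the far end: wall tops z .083
print('depth at wall top', P(c,80+63/s,175+150/s), P(c,80+208/s,175+150/s), P(c,80+130/s,175+150/s))
print('far corners', q(57,65,.083), q(212,65,.083))
print('wall knee', q(52,218,.083), q(212,215,.083))
print('lips top corner', [np.round(P(c,80+u/s,175+v/s),4) for u,v in [(63,282),(90,282),(170,282),(193,282),(75,488),(100,485),(178,485),(202,485)]])
print('red', P(c,80+130/s,175+320/s))
print('outlet front', [np.round(P(c,80+u/s,175+v/s),4) for u,v in [(80,540),(215,540),(150,530)]])
m=(X[...,0]>.4)&(X[...,0]<.75)&(X[...,1]>.22)&(X[...,1]<.38)&(X[...,2]>.07)
r=cv2.minAreaRect((X[m][:,:2]*1000).astype(np.float32));print(r)
m=(X[...,0]>.3)&(X[...,0]<.75)&(X[...,1]>.22)&(X[...,1]<.4)&(X[...,2]>.012)
r=cv2.minAreaRect((X[m][:,:2]*1000).astype(np.float32));print(r);print(cv2.boxPoints(r))
E
```

```text
depth at wall top [0.61390468 0.34374127 0.08204341] [0.61119141 0.25965297 0.07362729] [0.61532782 0.30883084 0.06618014]
far corners [0.6658 0.3482 0.083 ] [0.6607 0.255  0.083 ]
wall knee [0.5732 0.349  0.083 ] [0.5701 0.2544 0.083 ]
lips top corner [array([0.5358, 0.3434, 0.0782]), array([0.5349, 0.3273, 0.0786]), array([0.5327, 0.2806, 0.0771]), array([0.5321, 0.2671, 0.0769]), array([0.4183, 0.349 , 0.0362]), array([0.4193, 0.3334, 0.038 ]), array([0.4172, 0.2877, 0.0347]), array([0.4165, 0.2732, 0.0353])]
red [0.51369055 0.30901997 0.06126331]
outlet front [array([0.3879, 0.3502, 0.0229]), array([0.3842, 0.2691, 0.0221]), array([0.3921, 0.3119, 0.0102])]
((586.419921875, 305.7193603515625), (92.49201202392578, 159.90061950683594), 88.14534759521484)
((569.5094604492188, 302.42425537109375), (116.62562561035156, 377.17730712890625), 82.84195709228516)
[[375.12445 268.06534]
 [749.3621  221.0665 ]
 [763.8945  336.78317]
 [389.6568  383.782  ]]
```

```bash
python3 - <<'E'
from h import *
crop('t11',90,230,150,290,10,'c3'); crop('s11',180,320,290,400,7,'c4')
E
```

```text
(no output)
```

View pics/c3.png

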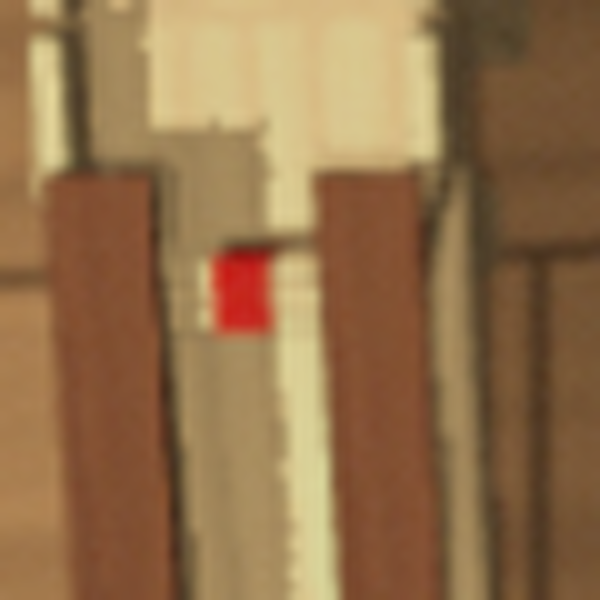

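View pics/c4.png

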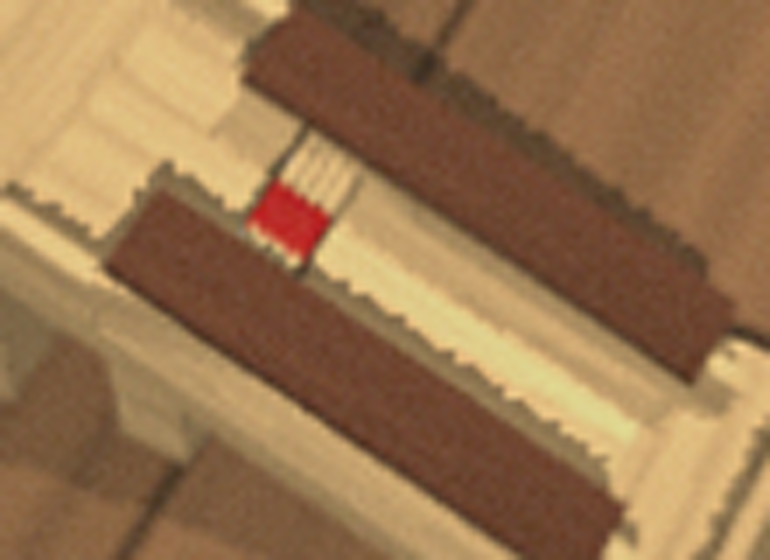

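The red bundle lies square across the slot. The red band is centred at c3 (242,292), the same as the slot centre, which lies between the lip edges at 165 and 322.

```bash
python3 - <<'E'
from h import *
c=load('t11')
print(Pz(c,114.25,259.2,.0613),P(c,114,259))
print('lip edges',P(c,90+15,259.2),P(c,90+33.5,259.2),Pz(c,106.5,259,.072),Pz(c,122.2,259,.072))
b=load('s11')
print('side red',P(b,180+290/7,320+222/7))
st()
E
```

```text
[0.51370505 0.308919   0.0613    ] [0.51433839 0.30987061 0.0601206 ]
lip edges [0.51373387 0.32727375 0.06902796] [0.51147438 0.28520311 0.07046832] [0.51362347 0.32289665 0.072     ] [0.51186815 0.2876567  0.072     ]
side red [0.51250382 0.31056782 0.05815222]
t 32.73 pos [ 0.4793 -0.2414  0.1958] yaw 72.9 tilt zaxis [ 0.001  0.004 -1.   ] j [-0.02  0.18  0.45  1.79 -0.09  1.2   1.73] F [ 0.4 -0.4  0.4] T [-0.02  0.01 -0.01] w 1.002
```

```bash
python3 -m pendant '[[[0,3,1],[0,0,-6],0],[[0,5.5,0.5],[0,0,-7.5],0],[[0,5.5,0],[0,0,-7.5],0],[[0,5.5,0],[0,0,-7.5],0],[[0,5.5,0],[0,0,-7.5],0],[[0,5.5,0],[0,0,-7.5],0],[[0,5.5,0],[0,0,-7.5],0],[[0,5.5,0],[0,0,-7.5],0],[[0,5.5,0],[0,0,-7.5],0],[[0,4,0],[0,0,-7.5],0],[[0,0,0],[0,0,0],0]]' 25
python3 -c "from h import *;st()"
```

```text
clock: 34.1
position: [0.4669, 0.2835, 0.1923]
ee_rot: [1.0, -0.028, -0.01, -0.003]
ft_force: [-0.2, -1.5, -0.4]
grip_width: 1.001
t 34.1 pos [0.4669 0.2835 0.1923] yaw -3.2 tilt zaxis [-0.019  0.006 -1.   ] j [-0.67  0.21  0.06  1.74 -0.03  1.21 -0.66] F [-0.2 -1.5 -0.4] T [-0.04 -0.03  0.05] w 1.001
```

```bash
python3 -m pendant '[[[1.2,1,-2],[0,-7,0.5],110],[[1.2,1,-2.5],[0,-7,0.5],110],[[0,0.2,-2.5],[0,-7,0.4],110],[[0,0,0],[0,0,0],110]]' 25
python3 -c "from h import *;st()"
```

```text
clock: 34.6
position: [0.4902, 0.3004, 0.1147]
ee_rot: [0.985, -0.012, 0.174, -0.004]
ft_force: [-0.2, 0.0, -0.4]
grip_width: 0.569
t 34.6 pos [0.4902 0.3004 0.1147] yaw -1.5 tilt zaxis [ 0.342  0.004 -0.94 ] j [-0.81  0.17  0.05  2.01  0.34  0.73 -1.01] F [-0.2  0.  -0.4] T [-0.07  0.41 -0.01] w 0.569
```

```bash
python3 -m pendant '[[[0.4,0.55,0],[0,0,0],110],[[0.8,0,-2.2],[0,0,0],110],[[0,0,0],[0,0,0],110]]' 25
python3 -c "from h import *;st();snap('side','s12');crop('s12',150,270,300,400,5,'s12c')"
```

```text
clock: 34.98
position: [0.5067, 0.3054, 0.0959]
ee_rot: [0.985, -0.014, 0.173, -0.004]
ft_force: [0.2, -0.7, 0.3]
grip_width: 0.569
t 34.98 pos [0.5067 0.3054 0.0959] yaw -1.8 tilt zaxis [ 0.341  0.004 -0.94 ] j [-0.8   0.23  0.06  1.98  0.34  0.7  -1.01] F [ 0.2 -0.7  0.3] T [-0.04  0.36  0.02] w 0.569
```

View pics/s12c.png

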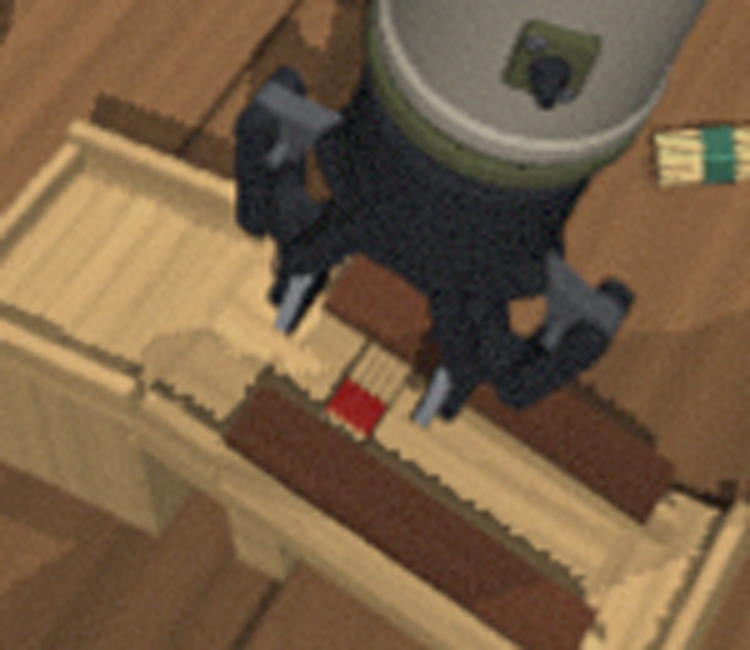

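```bash
python3 -m pendant '[[[-0.3,0.05,-0.8],[0,0,0],110],[[0.3,0,-0.8],[0,0,0],110],[[0.25,0,-0.7],[0,0,0],110],[[0.2,0,-0.5],[0,0,0],110],[[0,0,0],[0,0,0],110]]' 25
python3 -c "from h import *;st();snap('side','s13');crop('s13',150,270,300,400,5,'s13c')"
```

```text
clock: 35.65
position: [0.513, 0.3073, 0.0697]
ee_rot: [0.985, -0.015, 0.174, -0.006]
ft_force: [0.5, -0.3, 1.0]
grip_width: 0.566
t 35.65 pos [0.513  0.3073 0.0697] yaw -1.9 tilt zaxis [ 0.343  0.007 -0.939] j [-0.8   0.28  0.07  1.99  0.36  0.64 -1.03] F [ 0.5 -0.3  1. ] T [-0.04  0.37 -0.01] w 0.566
```

View pics/s13c.png

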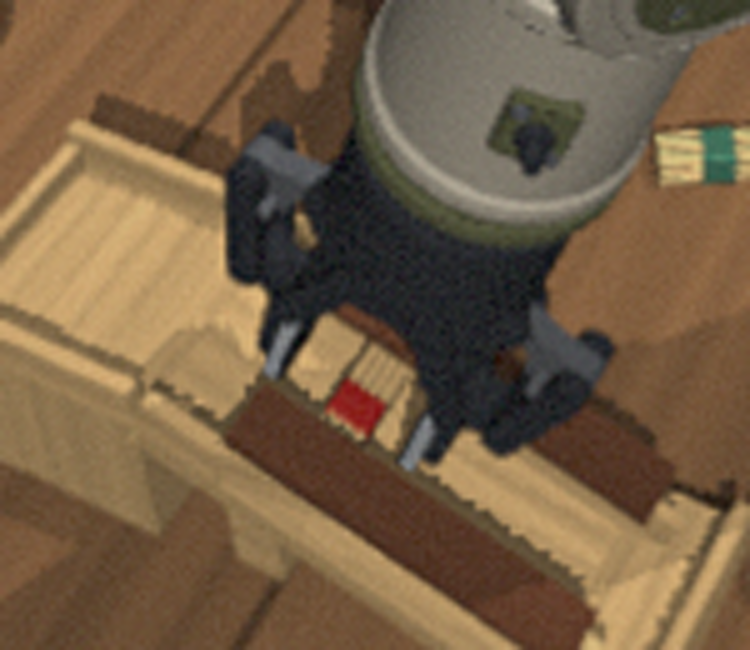

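Both fingers straddle the red bundle, crop (357,405). Lowering 3 mm and closing gently.

```bash
python3 -m pendant '[[[0.1,-0.05,-0.35],[0,0,0],110],[[0,0,0],[0,0,0],170],[[0,0,0],[0,0,0],200],[[0,0,0],[0,0,0],255],[[0,0,0],[0,0,0],255],[[0,0,0],[0,0,0],255]]' 25
python3 -c "from h import *;st();snap('side','s14');crop('s14',150,270,300,400,5,'s14c')"
```

```text
clock: 36.45
position: [0.5141, 0.3072, 0.0668]
ee_rot: [0.985, -0.015, 0.175, -0.007]
ft_force: [-0.4, 0.2, -0.1]
grip_width: 0.205
t 36.45 pos [0.5141 0.3072 0.0668] yaw -1.9 tilt zaxis [ 0.344  0.008 -0.939] j [-0.8   0.29  0.07  1.99  0.36  0.63 -1.03] F [-0.4  0.2 -0.1] T [0.03 0.42 0.03] w 0.205
```

View pics/s14c.png

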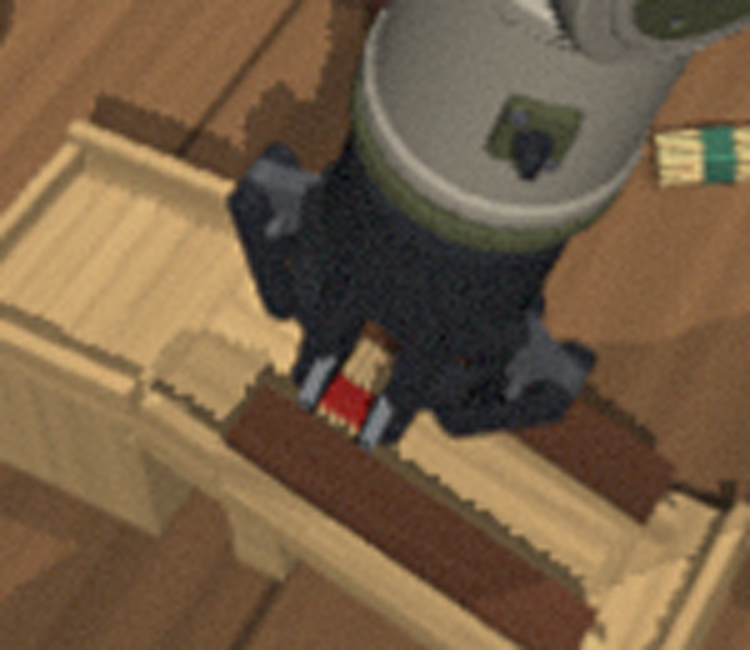

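Gripped: opening 17.4 mm, bundle between the pads at crop (345,400). Sliding it up along the ramp.

```bash
python3 -m pendant '[[[0.6,-0.02,0.24],[0,0,0],255],[[1,-0.03,0.38],[0,0,0],255],[[1,-0.03,0.38],[0,0,0],255],[[0,0,0],[0,0,0],255]]'
python3 -c "from h import *;st();"
```

```text
clock: 37.0
position: [0.5428, 0.3062, 0.0779]
ee_rot: [0.984, -0.015, 0.175, -0.007]
ft_force: [-0.3, 1.2, 0.1]
grip_width: 0.201
t 37.0 pos [0.5428 0.3062 0.0779] yaw -1.9 tilt zaxis [ 0.345  0.008 -0.939] j [-0.76  0.31  0.07  1.92  0.33  0.65 -0.96] F [-0.3  1.2  0.1] T [-0.02  0.35 -0.02] w 0.201
```

```bash
python3 -m pendant '[[[1.2,-0.03,0.46],[0,0,0],255],[[1.2,-0.03,0.46],[0,0,0],255],[[1,-0.03,0.1],[0,0,0],255],[[1,-0.03,0],[0,0,0],255],[[0,0,0],[0,0,0],255],[[0,0,0],[0,0,0],255]]' 40
python3 -c "from h import *;st();snap('side','s15');crop('s15',120,240,300,400,4,'s15c')"
```

```text
clock: 37.75
position: [0.5882, 0.3055, 0.0892]
ee_rot: [0.985, -0.015, 0.173, -0.007]
ft_force: [-1.2, 1.4, 1.5]
grip_width: 0.195
t 37.75 pos [0.5882 0.3055 0.0892] yaw -1.9 tilt zaxis [ 0.342  0.008 -0.94 ] j [-0.7   0.37  0.07  1.82  0.28  0.69 -0.87] F [-1.2  1.4  1.5] T [0.09 0.52 0.02] w 0.195
```

View pics/s15c.png

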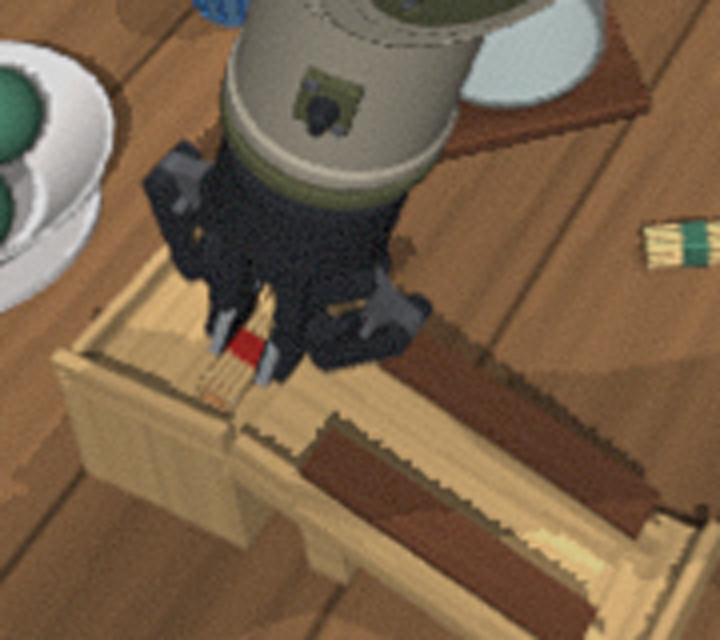

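The red bundle is clear of the lips, at crop (245,350) on the landing. Lifting, straightening and carrying it to the jar.

```bash
python3 -m pendant '[[[0,0,1.5],[0,0,0],255],[[0,0,3],[0,5,0],255],[[0,0,4],[0,7,0],255],[[0,0,3],[0,7,0],255],[[0,-4,0.5],[0,1,0],255],[[0.4,-5,0],[0,0,0],255],[[0.4,-5,0],[0,0,0],255],[[0.4,-5,0],[0,0,0],255],[[0.4,-5,0],[0,0,0],255],[[0.4,-3,0],[0,0,0],255],[[0,0,0],[0,0,0],255]]' 50
python3 -c "from h import *;st();snap('side','s16');crop('s16',150,60,350,270,3,'s16c')"
```

```text
clock: 39.17
position: [0.604, 0.0284, 0.2242]
ee_rot: [1.0, -0.011, -0.003, -0.007]
ft_force: [0.2, -0.1, -0.5]
grip_width: 0.192
t 39.17 pos [0.604  0.0284 0.2242] yaw -1.2 tilt zaxis [-0.007  0.015 -1.   ] j [-0.22  0.3   0.13  1.55 -0.06  1.29 -0.1 ] F [ 0.2 -0.1 -0.5] T [-0.06 -0.03  0.02] w 0.192
```

View pics/s16c.png

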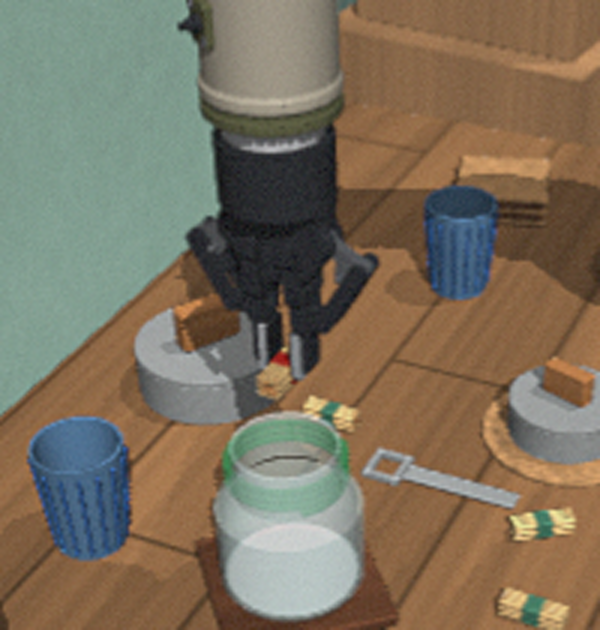

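```bash
python3 -m pendant '[[[0.6,0,-2],[0.8,0,0],255],[[0,0,-3],[0,0,0],255],[[0,0,-1.5],[0,0,0],255],[[0,0,0],[0,0,0],255]]'
python3 -c "from h import *;st()"
```

```text
clock: 39.72
position: [0.6099, 0.0349, 0.1551]
ee_rot: [1.0, -0.006, -0.004, -0.016]
ft_force: [0.4, -3.5, -2.1]
grip_width: 0.193
t 39.73 pos [0.6099 0.0349 0.1551] yaw -0.7 tilt zaxis [-0.007  0.032 -0.999] j [-0.21  0.37  0.12  1.62 -0.08  1.16 -0.08] F [ 0.4 -3.5 -2.1] T [-0.82 -0.09  0.03] w 0.193
```

```bash
python3 -c "from h import *;st();snap('side','s17');crop('s17',180,100,300,260,4,'s17c')"
```

```text
t 39.73 pos [0.6099 0.0349 0.1551] yaw -0.7 tilt zaxis [-0.007  0.032 -0.999] j [-0.21  0.37  0.12  1.62 -0.08  1.16 -0.08] F [ 0.4 -3.5 -2.1] T [-0.82 -0.09  0.03] w 0.193
```

View pics/s17c.png

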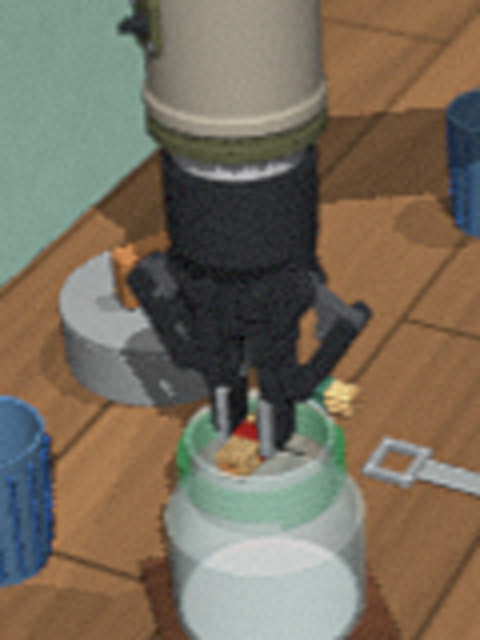

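The bundle's +y end, crop (240,458), is touching the rim: y is 7 mm off and I turned the tilt the wrong way. Backing up and recentring.

```bash
python3 -m pendant '[[[0,-0.3,1],[0,0,0],255],[[0,-0.6,0.8],[-1.8,0,0],255],[[0,0,0],[0,0,0],255]]'
python3 -c "from h import *;st();snap('side','s18');crop('s18',180,100,300,260,4,'s18c')"
```

```text
clock: 40.15
position: [0.6113, 0.0262, 0.1779]
ee_rot: [1.0, -0.006, -0.001, -0.0]
ft_force: [-0.1, -0.4, -1.1]
grip_width: 0.19
t 40.15 pos [0.6113 0.0262 0.1779] yaw -0.7 tilt zaxis [-0.003  0.    -1.   ] j [-0.22  0.35  0.13  1.59 -0.05  1.2  -0.09] F [-0.1 -0.4 -1.1] T [-0.02 -0.05 -0.03] w 0.19
```

View pics/s18c.png

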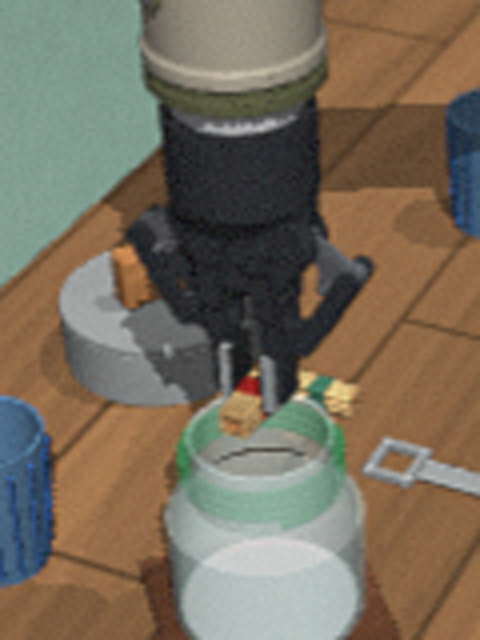

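```bash
python3 - <<'E'
from h import *
b=load('s18')
for u,v in [(238,415),(232,408),(252,405),(240,428),(250,385)]: print(np.round(P(b,180+u/4,100+v/4,0),4))
E
```

```text
[0.6068 0.0546 0.1705]
[0.6133 0.049  0.169 ]
[0.6037 0.045  0.1712]
[0.608  0.0514 0.1594]
[0.6124 0.0306 0.1716]
```

The bundle's end face is at y = 0.054, so its centre is at 0.029, over the mouth. Descending.

```bash
python3 -m pendant '[[[0,-0.05,-1.3],[0,0,0],255],[[0,-0.1,-1.3],[0,0,0],255],[[0,0,-1],[0,0,0],255],[[0,0,0],[0,0,0],255]]'
python3 -c "from h import *;st()"
```

```text
clock: 40.7
position: [0.6101, 0.0247, 0.1375]
ee_rot: [1.0, -0.006, -0.003, -0.0]
ft_force: [0.0, -0.1, -0.4]
grip_width: 0.195
t 40.7 pos [0.6101 0.0247 0.1375] yaw -0.7 tilt zaxis [-0.006  0.001 -1.   ] j [-0.21  0.38  0.12  1.64 -0.05  1.13 -0.09] F [ 0.  -0.1 -0.4] T [0.01 0.01 0.05] w 0.195
```

```bash
python3 -m pendant '[[[0,0,0],[0,0,0],180],[[0,0,0],[0,0,0],165],[[0,0,0],[0,0,0],165],[[0,0,2],[0,0,0],165],[[0,0,4],[0,0,0],165],[[0,0,3],[0,0,0],165],[[0,0,0],[0,0,0],165]]'
python3 -c "from h import *;st();snap('side','s19');crop('s19',180,100,320,290,3,'s19c');snap('top','t19');crop('t19',60,100,400,350,2.3,'t19c')"
```

```text
clock: 41.58
position: [0.6104, 0.0247, 0.2315]
ee_rot: [1.0, -0.006, -0.002, -0.001]
ft_force: [-0.3, -0.6, -1.1]
grip_width: 0.352
t 41.58 pos [0.6104 0.0247 0.2315] yaw -0.7 tilt zaxis [-0.004  0.001 -1.   ] j [-0.22  0.31  0.13  1.53 -0.04  1.31 -0.1 ] F [-0.3 -0.6 -1.1] T [ 0.02 -0.   -0.04] w 0.352
```

View pics/s19c.png

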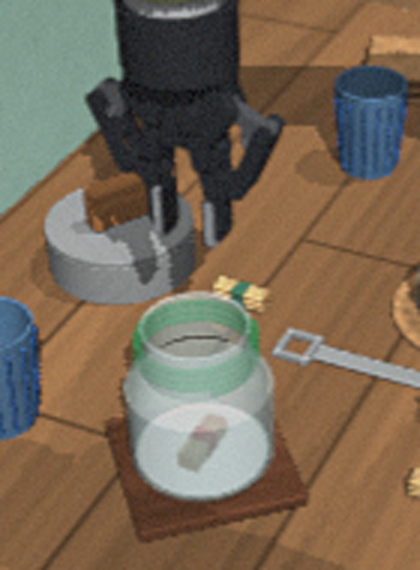

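View pics/t19c.png

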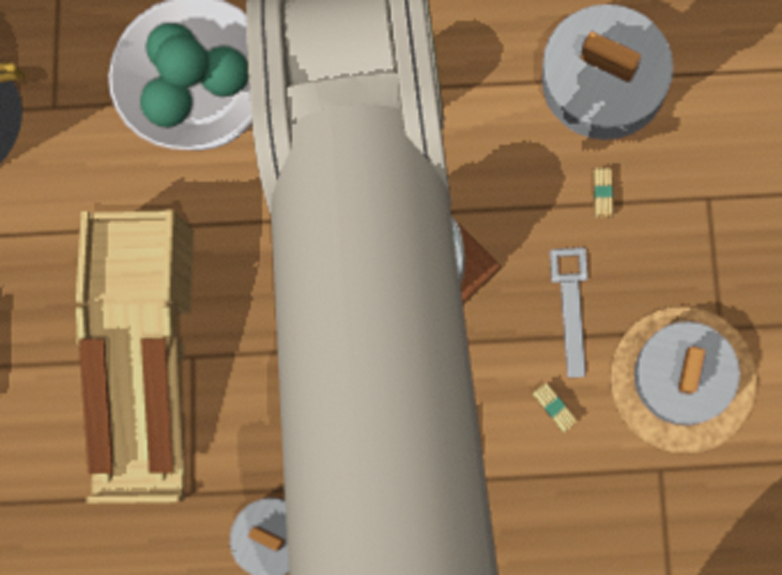

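The red bundle lies in the jar, crop (203,443). Now I'll measure the green bundles.

```bash
cat >> h.py <<'E'
def greens(c,known=None):
    px=c['pixels']; hsv=cv2.cvtColor(px,cv2.COLOR_RGB2HSV); X=cloud(c)
    ok=(X[...,2]>.009)&(X[...,2]<.024)&(X[...,0]>.3)&(X[...,0]<.75)&(X[...,1]>-.4)&(X[...,1]<.22)
    n,l,s,ce=cv2.connectedComponentsWithStats(ok.astype(np.uint8))
    for i in range(1,n):
        if 60<s[i,4]<900:
            m=l==i; g=m&(hsv[...,0]>60)&(hsv[...,0]<95)&(hsv[...,1]>90)
            if g.sum()<5: continue
            r=cv2.minAreaRect((X[m][:,:2]*1000).astype(np.float32)); p=cv2.boxPoints(r)
            e=[p[1]-p[0],p[2]-p[1]]; e=max(e,key=np.linalg.norm)
            print('centre',np.round(r[0],1),'size',np.round(r[1],1),'long axis deg',round(float(np.degrees(np.arctan2(e[1],e[0]))%180),1),'band',np.round(X[g].mean(0)*1000,1),'pix',np.round(ce[i]),'z',round(float(np.median(X[m][:,2])),4))
E
python3 -c "
from h import *
greens(load('t11'));print('now');greens(load('t19'));print('side');greens(load('s19'))"
```

```text
centre [ 675.4 -175. ] size [17.5 48.9] long axis deg 176.0 band [ 677.6 -174.1   17.7] pix [322. 184.] z 0.0168
centre [ 456.5 -109.7] size [48.9 18.1] long axis deg 33.9 band [ 457.2 -109.2   16.9] pix [301. 277.] z 0.0165
centre [458.7 116.9] size [49.3 17.9] long axis deg 28.9 band [459.9 116.9  17. ] pix [203. 281.] z 0.0167
centre [430.2 -14.6] size [16.4 48. ] long axis deg 177.2 band [430.3 -15.9  17.4] pix [261. 290.] z 0.0167
now
centre [ 676.1 -175.2] size [17.5 48.9] long axis deg 175.9 band [ 677.8 -174.2   17.2] pix [322. 184.] z 0.0167
centre [ 456.5 -109.7] size [49.  17.7] long axis deg 36.0 band [ 457.4 -109.3   17.5] pix [301. 277.] z 0.0169
side
centre [ 676.8 -172.1] size [21.6 49.4] long axis deg 177.7 band [ 676.7 -171.4   14.6] pix [260. 196.] z 0.0148
centre [ 456.8 -108.4] size [48.4 21.4] long axis deg 33.5 band [ 454.2 -106.    15.4] pix [330. 233.] z 0.0149
centre [430.9 -13.6] size [49.1 20.7] long axis deg 0.5 band [429.9 -10.9  15.2] pix [327. 262.] z 0.0151
centre [459.8 117.4] size [49.  19.8] long axis deg 31.5 band [457.6 119.3  15.2] pix [292. 299.] z 0.0153
```

Four green bundles. I'll start with the far one, A, at (0.676, -0.174), with jaw yaw -93°.

```bash
python3 -m pendant '[[[0.8,-2.2,0],[0,0,-10.2],110],[[0.8,-2.2,0],[0,0,-10.2],110],[[0.8,-2.2,0],[0,0,-10.2],110],[[0.8,-2.2,0],[0,0,-10.2],110],[[0.8,-2.2,-1],[0,0,-10.2],110],[[0.8,-2.2,-1],[0,0,-10.2],110],[[0.8,-2.2,-2],[0,0,-10.2],110],[[0.6,-2.2,-2],[0,0,-10.2],110],[[0.6,-2,-2],[0,0,-10.2],110],[[0,0,0],[0,0,0],110]]' 40
python3 -c "from h import *;st()"
```

```text
clock: 42.92
position: [0.6723, -0.1762, 0.1308]
ee_rot: [-0.673, 0.74, 0.011, 0.001]
ft_force: [-1.3, 1.0, -0.3]
grip_width: 0.565
t 42.92 pos [ 0.6723 -0.1762  0.1308] yaw -95.4 tilt zaxis [-0.013  0.017 -1.   ] j [-0.11  0.61  0.45  1.39 -0.28  1.22 -1.29] F [-1.3  1.  -0.3] T [ 0.01 -0.03  0.03] w 0.565
```

```bash
python3 -m pendant '[[[0.4,0.2,-3],[-1,-0.7,2.4],110],[[0,0,-3],[0,0,0],110],[[0,0,-2],[0,0,0],110],[[0,0,0],[0,0,0],110]]' 40
python3 -c "from h import *;st()"
```

```text
clock: 43.42
position: [0.6764, -0.1705, 0.0489]
ee_rot: [-0.694, 0.72, 0.001, -0.0]
ft_force: [-0.3, -0.2, 0.9]
grip_width: 0.569
t 43.42 pos [ 0.6764 -0.1705  0.0489] yaw -92.1 tilt zaxis [-0.001  0.001 -1.   ] j [-0.1   0.68  0.41  1.46 -0.29  1.07 -1.24] F [-0.3 -0.2  0.9] T [-0.01 -0.01  0.05] w 0.569
```

```bash
python3 -m pendant '[[[0,-0.35,-1.3],[0,0,-0.5],110],[[0,0,-1.2],[0,0,0],110],[[0,0,0],[0,0,0],110]]' 40
python3 -c "from h import *;st();snap('side','s20');crop('s20',210,130,310,230,5,'s20c')"
```

```text
clock: 43.8
position: [0.6776, -0.1744, 0.0246]
ee_rot: [-0.691, 0.723, -0.001, 0.001]
ft_force: [1.1, 0.6, 0.5]
grip_width: 0.572
t 43.8 pos [ 0.6776 -0.1744  0.0246] yaw -92.5 tilt zaxis [ 0.002  0.    -1.   ] j [-0.09  0.71  0.41  1.47 -0.31  1.03 -1.23] F [1.1 0.6 0.5] T [0.05 0.03 0.04] w 0.572
```

View pics/s20c.png

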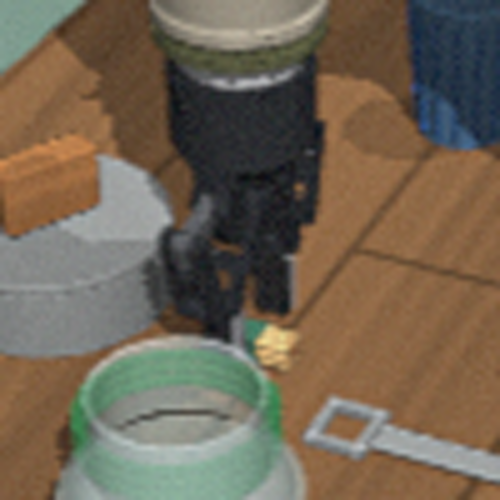

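The bundle, crop (265,345), is between the fingers. Closing.

```bash
python3 -m pendant '[[[0,0,-0.3],[0,0,0],110],[[0,0,0],[0,0,0],200],[[0,0,0],[0,0,0],255],[[0,0,0],[0,0,0],255],[[0,0,0],[0,0,0],255],[[0,0,2],[0,0,0],255],[[0,0,4],[0,0,0],255],[[0,0,5],[0,0,0],255],[[0,0,5],[0,0,0],255],[[0,0,4],[0,0,0],255],[[0,0,0],[0,0,0],255]]' 50
python3 -c "from h import *;st();snap('side','s21');crop('s21',180,60,320,230,4,'s21c')"
```

```text
clock: 45.22
position: [0.6777, -0.1754, 0.238]
ee_rot: [-0.691, 0.723, -0.004, 0.003]
ft_force: [0.8, -0.5, -0.9]
grip_width: 0.192
t 45.23 pos [ 0.6777 -0.1754  0.238 ] yaw -92.6 tilt zaxis [ 0.009 -0.002 -1.   ] j [-0.12  0.53  0.47  1.28 -0.24  1.38 -1.28] F [ 0.8 -0.5 -0.9] T [-0.04 -0.   -0.03] w 0.192
```

View pics/s21c.png

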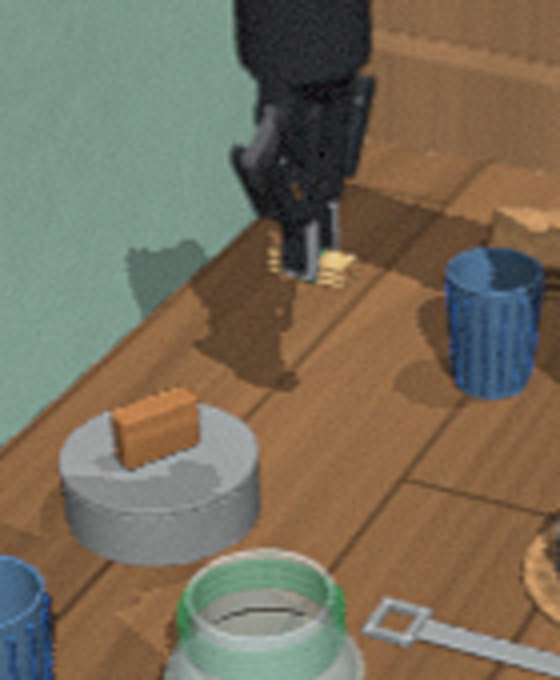

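Held. To the jar: dx -6.8 cm, dy +20.3 cm.

```bash
python3 -m pendant '[[[-0.8,2.2,0],[0,0,0],255],[[-1.2,4,0],[0,0,0],255],[[-1.6,5,0],[0,0,0],255],[[-1.6,5,0],[0,0,0],255],[[-1.2,3,0],[0,0,0],255],[[0,0,0],[0,0,0],255]]'
python3 -c "from h import *;st()"
```

```text
clock: 46.02
position: [0.6066, 0.022, 0.232]
ee_rot: [-0.691, 0.723, -0.0, -0.001]
ft_force: [0.4, -0.7, 0.7]
grip_width: 0.192
t 46.02 pos [0.6066 0.022  0.232 ] yaw -92.7 tilt zaxis [-0.001 -0.002 -1.   ] j [-0.45  0.31  0.42  1.56 -0.13  1.3  -1.63] F [ 0.4 -0.7  0.7] T [-0.02 -0.05  0.04] w 0.192
```

```bash
python3 -m pendant '[[[0.35,0.5,-2],[0,0,0],255],[[0,0,-2],[0,0,0],255],[[0,0,0],[0,0,0],255]]'
python3 -c "from h import *;st();snap('side','s22');crop('s22',180,100,300,260,4,'s22c')"
```

```text
clock: 46.4
position: [0.6098, 0.0245, 0.1873]
ee_rot: [-0.689, 0.724, 0.0, -0.003]
ft_force: [1.0, -0.4, -0.6]
grip_width: 0.187
t 46.4 pos [0.6098 0.0245 0.1873] yaw -92.8 tilt zaxis [-0.004 -0.004 -1.   ] j [-0.45  0.35  0.41  1.6  -0.14  1.22 -1.63] F [ 1.  -0.4 -0.6] T [-0.02 -0.01 -0.03] w 0.187
```

View pics/s22c.png

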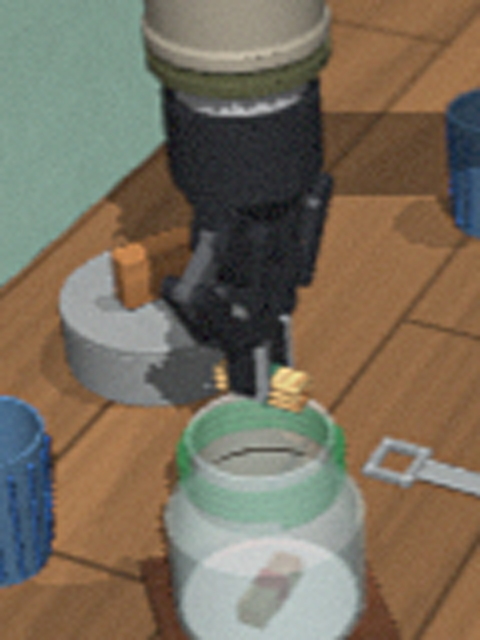

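```bash
python3 -m pendant '[[[0.2,0.35,-1.2],[0,0,0],255],[[0,0,-1.4],[0,0,0],255],[[0,0,-1.4],[0,0,0],255],[[0,0,-0.5],[0,0,0],255],[[0,0,0],[0,0,0],255]]'
python3 -c "from h import *;st()"
```

```text
clock: 47.08
position: [0.6127, 0.0273, 0.1402]
ee_rot: [-0.689, 0.725, -0.001, -0.002]
ft_force: [0.0, -0.3, 0.1]
grip_width: 0.192
t 47.08 pos [0.6127 0.0273 0.1402] yaw -92.9 tilt zaxis [-0.003 -0.004 -1.   ] j [-0.44  0.4   0.4   1.64 -0.17  1.13 -1.62] F [ 0.  -0.3  0.1] T [-0.03 -0.02 -0.04] w 0.192
```

```bash
python3 -m pendant '[[[0,0,0],[0,0,0],180],[[0,0,0],[0,0,0],165],[[0,0,0],[0,0,0],165],[[0,0,2],[0,0,0],165],[[0,0,4],[0,0,0],165],[[0,0,2],[0,0,0],165],[[-1.5,-2,0],[0,0,5],110],[[-3,-2.8,0],[0,0,8],110],[[-3,-2.8,0],[0,0,8],110],[[-3,-2.8,0],[0,0,8],110],[[-3,-2.5,0],[0,0,8],110],[[0,0,0],[0,0,0],110]]' 40
python3 -c "from h import *;st();c=snap('top','t23');greens(c);c=snap('side','s23');print('side');greens(c);crop('s23',100,100,400,325,2.6,'s23c')"
```

```text
clock: 48.58
position: [0.4746, -0.1051, 0.2262]
ee_rot: [0.888, -0.459, 0.003, -0.001]
ft_force: [0.4, 0.5, -0.6]
grip_width: 0.569
t 48.58 pos [ 0.4746 -0.1051  0.2262] yaw -54.7 tilt zaxis [ 0.007 -0.002 -1.   ] j [-0.3   0.02  0.43  1.87 -0.01  1.24 -0.82] F [ 0.4  0.5 -0.6] T [ 0.03 -0.03 -0.01] w 0.569
centre [459.  117.1] size [49.3 18.2] long axis deg 28.3 band [460.  116.7  17.2] pix [203. 281.] z 0.0169
centre [430.2 -14.5] size [16.4 48.2] long axis deg 177.3 band [430.6 -15.4  17. ] pix [261. 290.] z 0.0168
side
centre [ 457.4 -108.4] size [49.8 20.2] long axis deg 35.1 band [ 454.2 -106.2   15. ] pix [330. 233.] z 0.0153
centre [431.2 -13.9] size [19.6 49.4] long axis deg 177.1 band [430.  -11.1  15.2] pix [327. 262.] z 0.0154
centre [459.9 117.6] size [48.1 20.8] long axis deg 27.8 band [457.5 119.6  15.3] pix [293. 299.] z 0.0153
```

View pics/s23c.png

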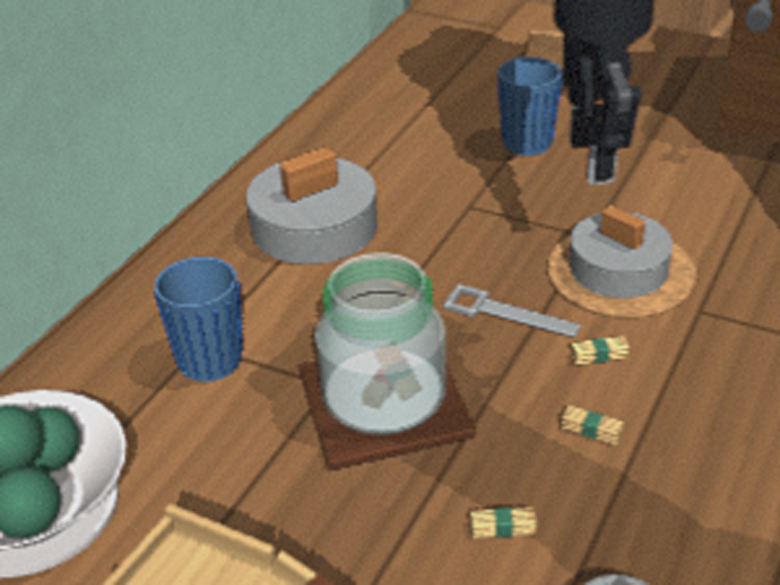

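Both bundles are in the jar, crop (390,378), and three greens remain. B next, with a narrower opening because the opener's tail is near.

```bash
python3 -m pendant '[[[-1,-0.25,-4],[0,0,-0.5],150],[[-0.9,-0.25,-5],[0,0,0],150],[[0,0,-5],[0,0,0],150],[[0,0,-2],[0,0,0],150],[[0,0,0],[0,0,0],150]]' 40
python3 -c "from h import *;st()"
```

```text
clock: 49.3
position: [0.4613, -0.1031, 0.0624]
ee_rot: [0.887, -0.462, 0.005, -0.001]
ft_force: [0.5, -0.0, 0.4]
grip_width: 0.413
t 49.3 pos [ 0.4613 -0.1031  0.0624] yaw -55.1 tilt zaxis [ 0.011 -0.003 -1.   ] j [-0.27  0.2   0.43  2.08 -0.11  0.87 -0.74] F [ 0.5 -0.   0.4] T [ 0.02 -0.01 -0.  ] w 0.413
```

```bash
python3 -m pendant '[[[-0.6,-0.65,-1],[0,0.5,0],150],[[0,0,-0.5],[0,0,0],150],[[0,0,0],[0,0,0],150]]' 40
python3 -c "from h import *;st();snap('side','s24');crop('s24',280,170,380,270,6,'s24c')"
```

```text
clock: 49.68
position: [0.4571, -0.1095, 0.0484]
ee_rot: [0.887, -0.462, 0.003, 0.0]
ft_force: [-0.1, -0.8, -0.6]
grip_width: 0.409
t 49.67 pos [ 0.4571 -0.1095  0.0484] yaw -55.1 tilt zaxis [ 0.004 -0.003 -1.   ] j [-0.26  0.22  0.43  2.09 -0.12  0.85 -0.72] F [-0.1 -0.8 -0.6] T [0.06 0.   0.05] w 0.409
```

View pics/s24c.png

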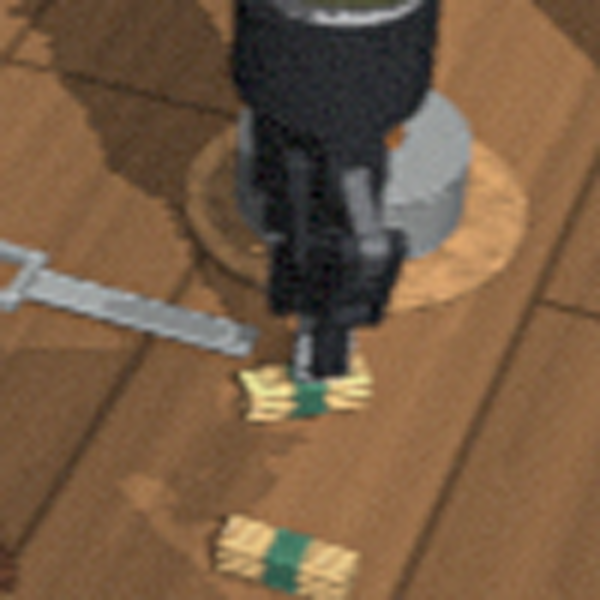

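```bash
python3 -m pendant '[[[-0.1,0,-1.3],[0,0,0],150],[[0,0,-1.3],[0,0,0],150],[[0,0,0],[0,0,0],200],[[0,0,0],[0,0,0],255],[[0,0,0],[0,0,0],255],[[0,0,0],[0,0,0],255]]' 40
python3 -c "from h import *;st()"
```

```text
clock: 50.48
position: [0.4568, -0.1096, 0.0216]
ee_rot: [0.887, -0.462, 0.003, -0.0]
ft_force: [-0.1, 0.4, 0.7]
grip_width: 0.197
t 50.48 pos [ 0.4568 -0.1096  0.0216] yaw -55.1 tilt zaxis [ 0.006 -0.002 -1.   ] j [-0.24  0.27  0.42  2.11 -0.15  0.78 -0.69] F [-0.1  0.4  0.7] T [ 0.02  0.03 -0.02] w 0.197
```

Gripped. Lifting it and going to the jar: dx +15.3 cm, dy +13.8 cm.

```bash
python3 -m pendant '[[[0,0,2],[0,0,0],255],[[0,0,5],[0,0,0],255],[[0,0,5],[0,0,0],255],[[0,0,5],[0,0,0],255],[[0,0,4],[0,0,0],255],[[3,2.7,0.5],[0,0,0],255],[[3.8,3.4,0],[0,0,0],255],[[3.8,3.4,0],[0,0,0],255],[[3.2,2.9,0],[0,0,0],255],[[1.5,1.4,0],[0,0,0],255],[[0,0,0],[0,0,0],255]]' 50
python3 -c "from h import *;st()"
```

```text
clock: 51.85
position: [0.6121, 0.0328, 0.2447]
ee_rot: [0.886, -0.463, 0.004, -0.002]
ft_force: [0.0, -1.5, -0.9]
grip_width: 0.187
t 51.85 pos [0.6121 0.0328 0.2447] yaw -55.2 tilt zaxis [ 0.009 -0.001 -1.   ] j [-0.42  0.31  0.36  1.53 -0.11  1.32 -1.01] F [ 0.  -1.5 -0.9] T [-0.08  0.02 -0.01] w 0.187
```

```bash
python3 -m pendant '[[[-0.2,-0.5,-3],[0,0,0],255],[[0,0,-3],[0,0,0],255],[[0,0,0],[0,0,0],255]]'
python3 -c "from h import *;st();snap('side','s25');crop('s25',180,100,300,260,4,'s25c')"
```

```text
clock: 52.22
position: [0.6086, 0.0248, 0.1842]
ee_rot: [0.886, -0.464, 0.005, -0.001]
ft_force: [-0.3, -0.0, -0.1]
grip_width: 0.195
t 52.23 pos [0.6086 0.0248 0.1842] yaw -55.3 tilt zaxis [ 0.01  -0.002 -1.   ] j [-0.41  0.34  0.36  1.62 -0.12  1.2  -0.99] F [-0.3 -0.  -0.1] T [-0.02  0.05 -0.01] w 0.195
```

View pics/s25c.png

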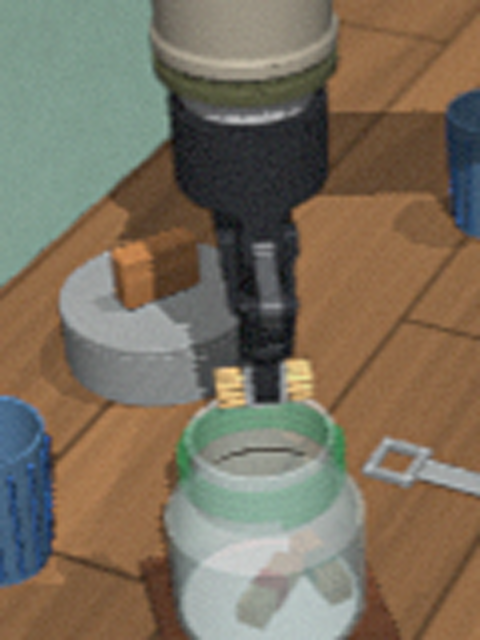

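```bash
python3 -m pendant '[[[0.15,0.3,-1.4],[0,0,0],255],[[0,0,-1.4],[0,0,0],255],[[0,0,-1.2],[0,0,0],255],[[0,0,0],[0,0,0],255]]'
python3 -c "from h import *;st()"
```

```text
clock: 52.78
position: [0.6118, 0.0274, 0.1459]
ee_rot: [0.885, -0.465, 0.007, -0.003]
ft_force: [-0.3, 0.1, -0.0]
grip_width: 0.189
t 52.77 pos [0.6118 0.0274 0.1459] yaw -55.4 tilt zaxis [ 0.015 -0.001 -1.   ] j [-0.4   0.38  0.35  1.65 -0.14  1.12 -0.98] F [-0.3  0.1 -0. ] T [ 0.01 -0.06  0.  ] w 0.189
```

```bash
python3 -m pendant '[[[0,0,-0.5],[0,0,0],255],[[0,0,0],[0,0,0],180],[[0,0,0],[0,0,0],165],[[0,0,0],[0,0,0],165],[[0,0,2],[0,0,0],165],[[0,0,4],[0,0,0],165],[[0,0,2],[0,0,0],165],[[-2.5,-0.6,0],[0,0,-7],110],[[-4.5,-1,0],[0,0,-8],110],[[-4.5,-1,0],[0,0,-8],110],[[-4,-1,0],[0,0,-8],110],[[-2,-0.5,-1],[0,0,-6],110]]' 40
python3 -m pendant '[[[0,0,0],[0,0,0],110]]'
python3 -c "from h import *;st();c=snap('top','t26');greens(c);c=snap('side','s26');print('side');greens(c);crop('s26',100,100,400,325,2.6,'s26c')"
```

```text
clock: 54.28
position: [0.4342, -0.0145, 0.2156]
ee_rot: [-0.685, 0.728, -0.01, 0.003]
ft_force: [-0.2, -0.2, -0.2]
grip_width: 0.567
clock: 54.4
position: [0.4332, -0.0147, 0.2156]
ee_rot: [-0.685, 0.728, -0.01, 0.003]
ft_force: [0.3, -0.5, 0.8]
grip_width: 0.566
t 54.4 pos [ 0.4332 -0.0147  0.2156] yaw -93.5 tilt zaxis [ 0.018 -0.01  -1.   ] j [-0.5  -0.11  0.39  2.01  0.06  1.22 -1.76] F [ 0.3 -0.5  0.8] T [ 0.04 -0.03 -0.04] w 0.566
centre [462.2 121.5] size [39.4 13.3] long axis deg 24.8 band [458.2 122.4  16.4] pix [199. 278.] z 0.0163
side
centre [430.7 -13.8] size [19.  48.6] long axis deg 179.3 band [429.9 -10.5  15.8] pix [327. 262.] z 0.0152
centre [460.1 117. ] size [48.1 20.9] long axis deg 25.7 band [457.6 119.8  15.4] pix [293. 299.] z 0.0155
```

View pics/s26c.png

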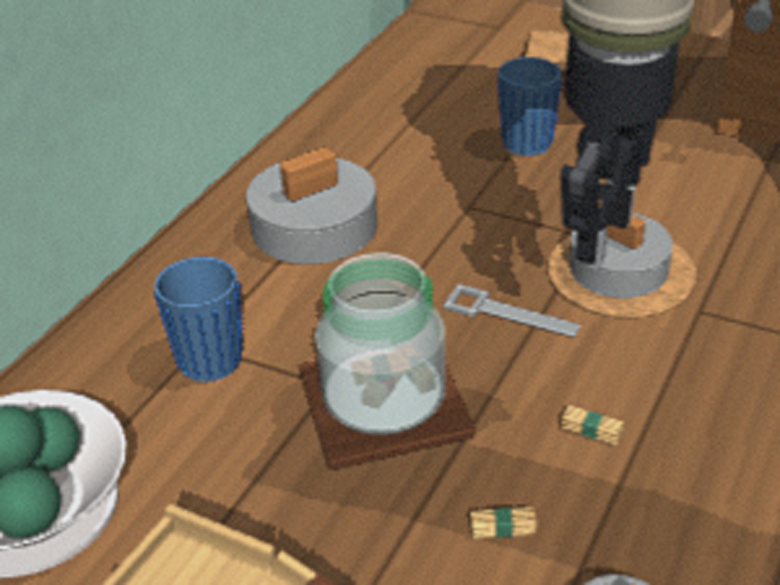

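Three are in the jar. Now D at (0.4305, -0.0145).

```bash
python3 -m pendant '[[[-0.2,0,-4],[0.6,1,0.8],110],[[0,0,-5],[0,0,0],110],[[0,0,-5],[0,0,0],110],[[0,0,-2],[0,0,0],110],[[0,0,0],[0,0,0],110]]' 40
python3 -c "from h import *;st()"
```

```text
clock: 55.12
position: [0.4396, -0.0133, 0.0542]
ee_rot: [-0.696, 0.719, -0.003, 0.003]
ft_force: [-0.2, -0.1, 0.2]
grip_width: 0.564
t 55.12 pos [ 0.4396 -0.0133  0.0542] yaw -91.9 tilt zaxis [ 0.008 -0.001 -1.   ] j [-0.48  0.14  0.43  2.16 -0.08  0.84 -1.61] F [-0.2 -0.1  0.2] T [ 0.01  0.03 -0.  ] w 0.564
```

```bash
python3 -m pendant '[[[-1,-0.1,-1.2],[0,0.5,0],110],[[0,0,-1],[0,0,0],110],[[0,0,-0.9],[0,0,0],110],[[0,0,0],[0,0,0],110]]' 40
python3 -c "from h import *;st();snap('side','s27');crop('s27',280,200,380,300,6,'s27c')"
```

```text
clock: 55.62
position: [0.4314, -0.014, 0.0233]
ee_rot: [-0.696, 0.718, -0.001, 0.001]
ft_force: [-0.3, 0.7, 0.7]
grip_width: 0.565
t 55.62 pos [ 0.4314 -0.014   0.0233] yaw -91.7 tilt zaxis [ 0.003 -0.    -1.   ] j [-0.47  0.19  0.42  2.19 -0.11  0.77 -1.57] F [-0.3  0.7  0.7] T [0.01 0.05 0.  ] w 0.565
```

View pics/s27c.png

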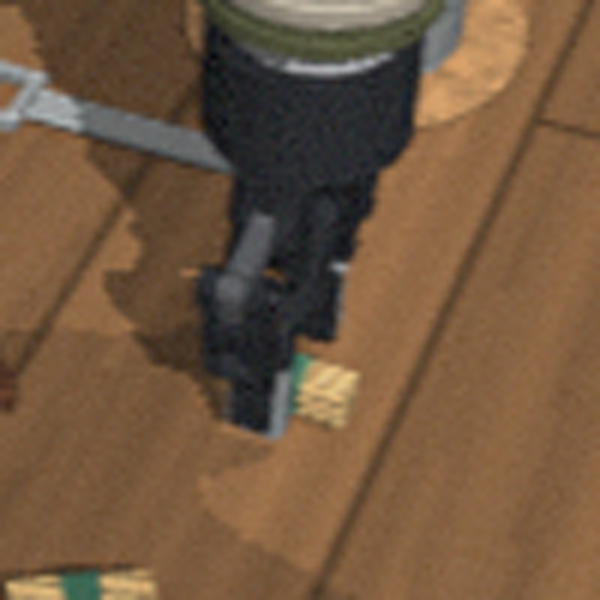

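```bash
python3 -m pendant '[[[-0.2,0,-0.2],[0,0,0],110],[[0,0,0],[0,0,0],200],[[0,0,0],[0,0,0],255],[[0,0,0],[0,0,0],255],[[0,0,0],[0,0,0],255],[[0,0,2],[0,0,0],255],[[0,0,5],[0,0,0],255],[[0,0,5],[0,0,0],255],[[0,0,5],[0,0,0],255],[[0,0,4],[0,0,0],255],[[0,0,0],[0,0,0],255]]' 50
python3 -c "from h import *;st();snap('side','s28');crop('s28',260,100,400,260,4,'s28c')"
```

```text
clock: 57.05
position: [0.4285, -0.0145, 0.2391]
ee_rot: [-0.696, 0.718, -0.002, 0.001]
ft_force: [-0.8, 0.3, -1.5]
grip_width: 0.192
t 57.05 pos [ 0.4285 -0.0145  0.2391] yaw -91.8 tilt zaxis [ 0.004 -0.    -1.   ] j [-0.52 -0.14  0.42  1.98  0.06  1.29 -1.73] F [-0.8  0.3 -1.5] T [ 0.   -0.01 -0.01] w 0.192
```

View pics/s28c.png

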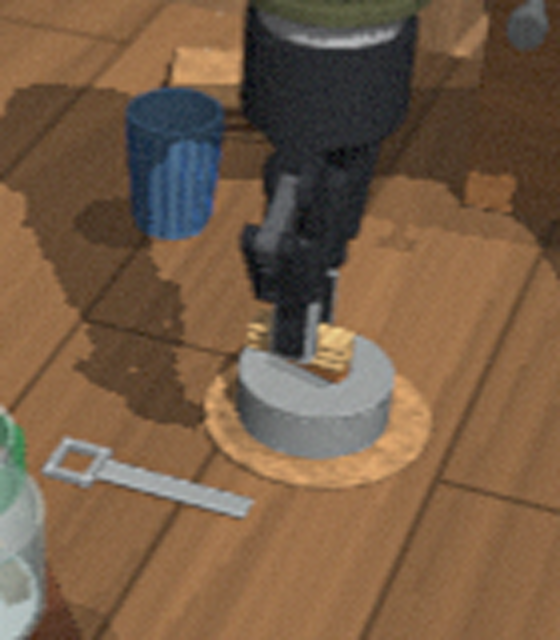

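Held. Moving to the jar.

```bash
python3 -m pendant '[[[2.5,0.6,0],[0,0,0],255],[[4.5,1,0],[0,0,0],255],[[4.5,1,0],[0,0,0],255],[[4,1,0],[0,0,0],255],[[2.5,0.6,0],[0,0,0],255],[[0,0,-2],[0,0,0],255],[[0,0,0],[0,0,0],255]]'
python3 -c "from h import *;st()"
```

```text
clock: 57.98
position: [0.6093, 0.0282, 0.2047]
ee_rot: [-0.696, 0.718, 0.003, -0.006]
ft_force: [-0.2, 0.1, -0.4]
grip_width: 0.197
t 57.98 pos [0.6093 0.0282 0.2047] yaw -91.8 tilt zaxis [-0.013 -0.005 -1.   ] j [-0.49  0.35  0.46  1.57 -0.16  1.27 -1.6 ] F [-0.2  0.1 -0.4] T [ 0.   -0.   -0.01] w 0.197
```

```bash
python3 -m pendant '[[[0.25,0,-1.5],[0,-0.7,0],255],[[0,0,-1.5],[0,0,0],255],[[0,0,0],[0,0,0],255]]'
python3 -c "from h import *;st();snap('side','s29');crop('s29',180,100,300,260,4,'s29c')"
```

```text
clock: 58.35
position: [0.611, 0.0277, 0.1733]
ee_rot: [-0.696, 0.718, -0.001, -0.003]
ft_force: [-0.1, 0.3, -0.1]
grip_width: 0.191
t 58.35 pos [0.611  0.0277 0.1733] yaw -91.8 tilt zaxis [-0.002 -0.005 -1.   ] j [-0.48  0.37  0.45  1.62 -0.17  1.2  -1.6 ] F [-0.1  0.3 -0.1] T [ 0.03 -0.03  0.05] w 0.191
```

View pics/s29c.png

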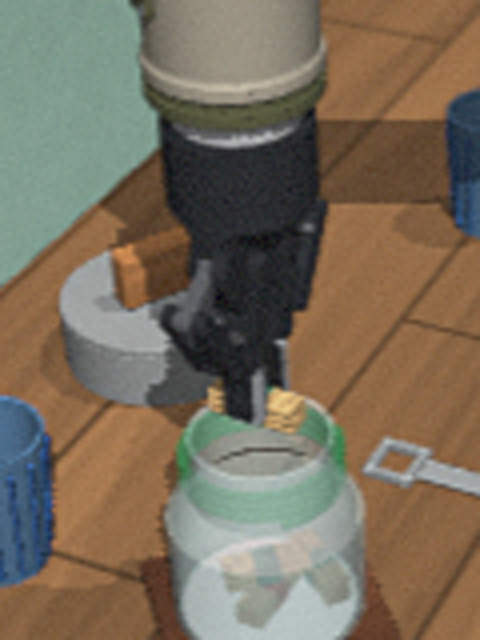

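```bash
python3 -m pendant '[[[0.1,0,-1.2],[0,0,0],255],[[0,0,-1.4],[0,0,0],255],[[0,0,-0.6],[0,0,0],255],[[0,0,0],[0,0,0],255]]'
python3 -c "from h import *;st()"
```

```text
clock: 58.9
position: [0.6128, 0.0277, 0.1408]
ee_rot: [-0.696, 0.718, -0.002, -0.002]
ft_force: [0.0, -0.2, -0.5]
grip_width: 0.189
t 58.9 pos [0.6128 0.0277 0.1408] yaw -91.8 tilt zaxis [ 0.    -0.005 -1.   ] j [-0.47  0.41  0.45  1.65 -0.18  1.13 -1.58] F [ 0.  -0.2 -0.5] T [-0.01 -0.01 -0.01] w 0.189
```

```bash
python3 -m pendant '[[[0,0,0],[0,0,0],180],[[0,0,0],[0,0,0],165],[[0,0,0],[0,0,0],165],[[0,0,2],[0,0,0],165],[[0,0,4],[0,0,0],165],[[0,0,2],[0,0,0],165],[[-2.5,1.3,0],[0,0,6],110],[[-4,2.2,0],[0,0,7],110],[[-4,2.2,0],[0,0,7],110],[[-3,2,0],[0,0,7],110],[[-1.7,1.1,-1],[0,0,4],110],[[0,0,0],[0,0,0],110]]' 40
python3 -c "from h import *;st();c=snap('top','t30');greens(c);c=snap('side','s30');print('side');greens(c);crop('s30',100,100,400,325,2.6,'s30c')"
```

```text
clock: 60.4
position: [0.4572, 0.1173, 0.2162]
ee_rot: [0.867, -0.499, 0.004, -0.002]
ft_force: [0.1, -1.0, -0.2]
grip_width: 0.571
t 60.4 pos [0.4572 0.1173 0.2162] yaw -59.9 tilt zaxis [ 0.009 -0.001 -1.   ] j [-0.66 -0.    0.31  1.92  0.01  1.22 -1.4 ] F [ 0.1 -1.  -0.2] T [-0.01  0.03 -0.02] w 0.571
centre [456.9 115.9] size [44.8 17.9] long axis deg 30.6 band [460.1 116.8  16.5] pix [204. 282.] z 0.0165
side
centre [459.6 118.2] size [47.5 20.7] long axis deg 23.9 band [457.6 119.6  15.5] pix [293. 299.] z 0.0153
```

View pics/s30c.png

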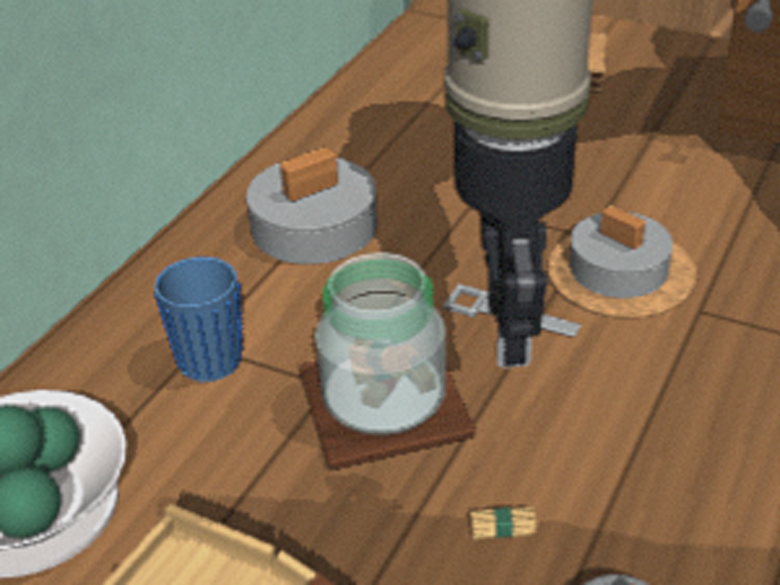

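D is in the jar. Last green, C, at (0.459, 0.117).

```bash
python3 -m pendant '[[[0,0,-4],[0,0.5,-1],110],[[0,0,-5],[0,0,0],110],[[0,0,-5],[0,0,0],110],[[0,0,-2],[0,0,0],110],[[0,0,0],[0,0,0],110]]' 40
python3 -c "from h import *;st()"
```

```text
clock: 61.12
position: [0.465, 0.1126, 0.0552]
ee_rot: [0.858, -0.514, 0.004, -0.002]
ft_force: [0.3, -0.2, 0.3]
grip_width: 0.566
t 61.12 pos [0.465  0.1126 0.0552] yaw -61.9 tilt zaxis [ 0.009 -0.002 -1.   ] j [-0.63  0.22  0.32  2.06 -0.09  0.86 -1.34] F [ 0.3 -0.2  0.3] T [-0.01  0.06  0.05] w 0.566
```

```bash
python3 -m pendant '[[[-0.6,0.45,-1.2],[0,0.5,0],110],[[0,0,-1],[0,0,0],110],[[0,0,-0.9],[0,0,0],110],[[0,0,0],[0,0,0],110]]' 40
python3 -c "from h import *;st();snap('side','s31');crop('s31',240,230,340,330,6,'s31c')"
```

```text
clock: 61.62
position: [0.461, 0.1177, 0.0246]
ee_rot: [0.857, -0.515, 0.001, -0.001]
ft_force: [-0.0, 0.6, 0.5]
grip_width: 0.568
t 61.62 pos [0.461  0.1177 0.0246] yaw -62.0 tilt zaxis [ 0.003 -0.    -1.   ] j [-0.63  0.27  0.31  2.08 -0.11  0.8  -1.33] F [-0.   0.6  0.5] T [0.03 0.02 0.03] w 0.568
```

View pics/s31c.png

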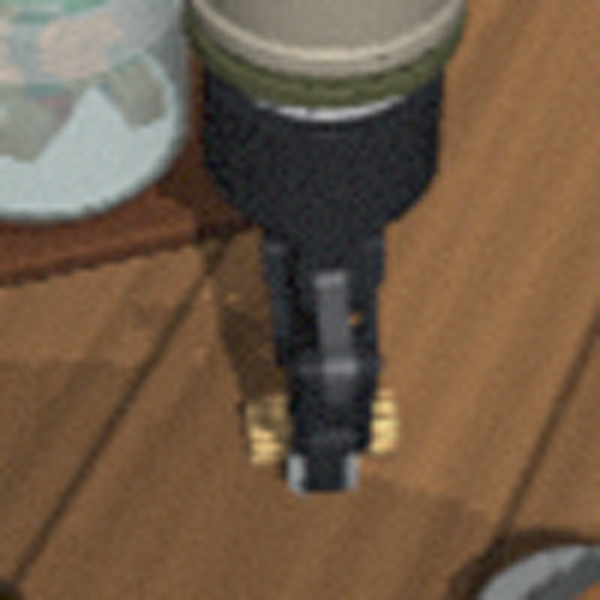

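The bundle is centred behind the near finger, with its ends at crop columns 247 and 398. Closing and lifting.

```bash
python3 -m pendant '[[[0,0,-0.3],[0,0,0],110],[[0,0,0],[0,0,0],200],[[0,0,0],[0,0,0],255],[[0,0,0],[0,0,0],255],[[0,0,0],[0,0,0],255],[[0,0,2],[0,0,0],255],[[0,0,5],[0,0,0],255],[[0,0,5],[0,0,0],255],[[0,0,5],[0,0,0],255],[[0,0,4],[0,0,0],255],[[0,0,0],[0,0,0],255]]' 50
python3 -m pendant '[[[2.3,-1.2,0],[0,0,0],255],[[4,-2.4,0],[0,0,0],255],[[4,-2.4,0],[0,0,0],255],[[3,-1.9,0],[0,0,0],255],[[1.5,-0.9,0],[0,0,0],255],[[0,0,-2],[0,0,0],255],[[0,0,0],[0,0,0],255]]'
python3 -c "from h import *;st()"
```

```text
clock: 63.05
position: [0.4602, 0.117, 0.2392]
ee_rot: [0.857, -0.515, 0.002, -0.001]
ft_force: [0.2, -0.5, -1.7]
grip_width: 0.194
clock: 63.92
position: [0.6099, 0.0257, 0.211]
ee_rot: [0.858, -0.514, -0.001, 0.002]
ft_force: [-0.1, 0.3, 0.7]
grip_width: 0.192
t 63.92 pos [0.6099 0.0257 0.211 ] yaw -61.9 tilt zaxis [-0.004 -0.002 -1.   ] j [-0.48  0.34  0.46  1.57 -0.15  1.27 -1.08] F [-0.1  0.3  0.7] T [ 0.02 -0.01  0.02] w 0.192
```

```bash
python3 -m pendant '[[[0.1,0.2,-1.5],[0,0,0],255],[[0,0,-1.8],[0,0,0],255],[[0,0,0],[0,0,0],255]]'
python3 -c "from h import *;st();snap('side','s32');crop('s32',180,100,300,260,4,'s32c')"
```

```text
clock: 64.3
position: [0.6104, 0.0285, 0.1756]
ee_rot: [0.858, -0.514, -0.001, 0.002]
ft_force: [0.5, -0.3, -0.7]
grip_width: 0.196
t 64.3 pos [0.6104 0.0285 0.1756] yaw -61.8 tilt zaxis [-0.004 -0.002 -1.   ] j [-0.48  0.37  0.45  1.61 -0.17  1.2  -1.07] F [ 0.5 -0.3 -0.7] T [-0.01  0.05  0.01] w 0.196
```

View pics/s32c.png

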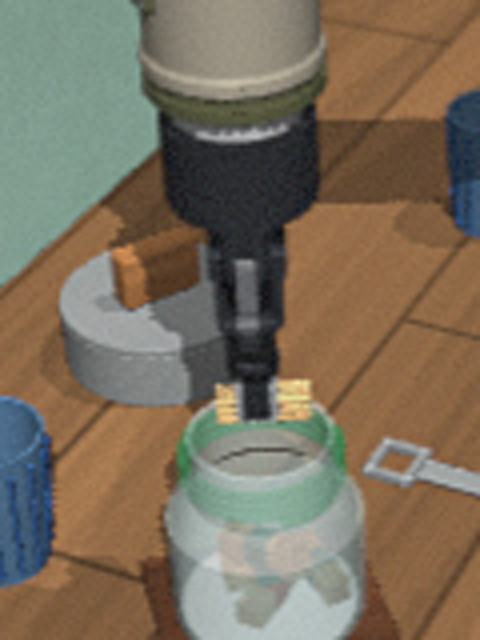

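```bash
python3 -m pendant '[[[0.05,0,-1.3],[0,0,0],255],[[0,0,-1.4],[0,0,0],255],[[0,0,-0.7],[0,0,0],255],[[0,0,0],[0,0,0],255]]'
python3 -c "from h import *;st()"
```

```text
clock: 64.85
position: [0.6116, 0.0286, 0.1408]
ee_rot: [0.858, -0.513, -0.0, 0.001]
ft_force: [-0.2, 0.3, -0.0]
grip_width: 0.192
t 64.85 pos [0.6116 0.0286 0.1408] yaw -61.8 tilt zaxis [-0.002 -0.002 -1.   ] j [-0.47  0.4   0.44  1.65 -0.18  1.14 -1.06] F [-0.2  0.3 -0. ] T [ 0.   -0.02  0.01] w 0.192
```

Releasing, rising, and moving aside so both cameras can see.

```bash
python3 -m pendant '[[[0,0,0],[0,0,0],180],[[0,0,0],[0,0,0],165],[[0,0,0],[0,0,0],165],[[0,0,2],[0,0,0],165],[[0,0,4],[0,0,0],165],[[0,0,3],[0,0,0],165],[[-2,3,0],[0,0,0],165],[[-3,5,0],[0,0,0],165],[[-3,5,0],[0,0,0],165],[[-3,5,0],[0,0,0],165],[[-2,4,0],[0,0,0],165],[[0,0,0],[0,0,0],165]]' 40
python3 -c "from h import *;st();c=snap('top','t33');greens(c);crop('t33',0,0,560,420,1.42,'t33b');c=snap('side','s33');crop('s33',100,100,400,325,2.6,'s33c')
X=cloud(load('t33'));m=(np.hypot(X[...,0]-.61,X[...,1]-.028)<.033);print('jar max/median z',np.nanpercentile(X[m][:,2],[5,50,98]))"
```

```text
clock: 66.35
position: [0.4773, 0.2537, 0.2375]
ee_rot: [0.858, -0.514, 0.002, -0.001]
ft_force: [1.1, -0.6, 0.1]
grip_width: 0.356
t 66.35 pos [0.4773 0.2537 0.2375] yaw -61.9 tilt zaxis [ 0.004  0.001 -1.   ] j [-0.85  0.15  0.3   1.72 -0.04  1.28 -1.62] F [ 1.1 -0.6  0.1] T [-0.05 -0.02 -0.03] w 0.356
jar max/median z [0.01629956 0.06657884 0.08542063]
```

View pics/t33b.png

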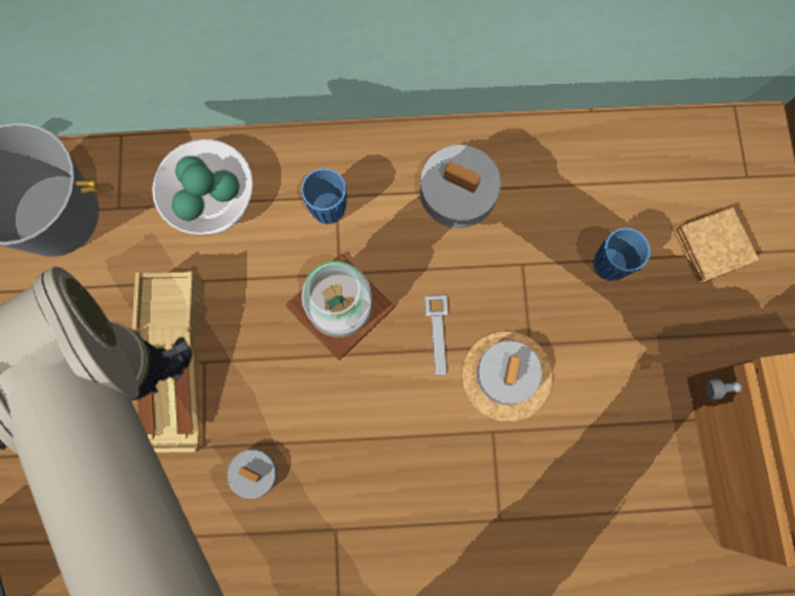

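View pics/s33c.png

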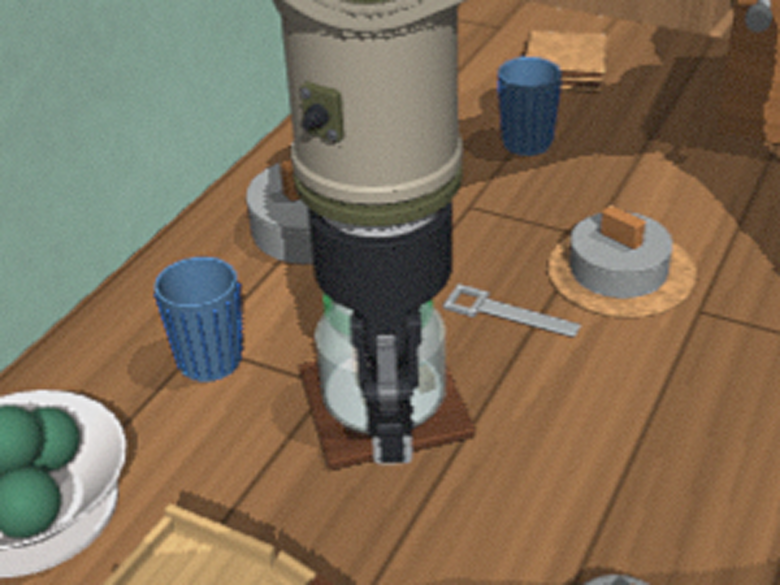

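No green bundle is left on the trolley. The pile in the jar, top view (336,298), tops out at 85 mm, and the lid lies on the mat at (511,373). The tumblers and opener are where they were, and the gripper is clear. Handing in.

```bash
python3 -c "
from h import *
c=load('t33');X=cloud(c);m=(np.hypot(X[...,0]-.478,X[...,1]+.243)<.08)&(abs(X[...,2]-.04)<.006);print('lid centre',cv2.minEnclosingCircle(X[m][:,:2].astype(np.float32)))
print(manip.hand_in())"
```

```text
lid centre ((0.4812832474708557, -0.24259506165981293), 0.051009830087423325)
the job is handed in; nothing more can be done
None
```

The job is handed in at 66 s of the 210 s allowed; the hand-in gives no verdict. I unscrewed the lid in five regrasped strokes (about 2.3 turns) and laid it on the cork mat, grip bar up. I then gripped the red bundle through the slot, slid it up the ramp onto the landing and put it in the jar, followed by all four green bundles.

**Last checks:**
- **Lid:** it lies on the mat with its centre about 3 mm from the mat's centre and its disc at about 40 mm, which is the right height.
- **Bundles:** no green bundle is left on the trolley. The pile in the jar tops out at about 85 mm, below the 140 mm rim. I counted the bundles as they went in; the last picture does not show all five separately.
- **Tumblers and opener:** they look unmoved in the pictures, and the gripper was clear of everything.

**What went wrong on the way:**
- The red bundle's end touched the jar rim on the first lowering, at about 4 N, because I was 7 mm off in y and corrected the tilt the wrong way. I backed up, recentred and tried again without trouble.
- The lid rocked about 1° near the end of its thread.

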